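# Swing down the muffle furnace door with the hook rod

### The job

The furnace is still hot: take the hook rod from its wooden rest, hook its tip into the eye on the furnace door and draw the door down until it lies fully open on its stop, easing it all the way so that it never drops, and then lay the rod back in its rest. Only the rod may touch the furnace, and gently, without forcing the eye; leave the glassware and samples alone.

Things in the scene. Friction and masses are not known exactly. Their poses are not given: they have to be found in the camera images.
- furnace: Bench-top muffle furnace, 340 deep x 360 wide x 440 mm high, fixed; only the rod may touch it. Origin: centre of its underside; its front looks along its own -x, y runs across the front, z up. Its flap door, 240 wide, 180 high, 32 mm thick, is hinged along the bottom edge and swings out and down.
- door_hinge (a point): Middle of the door's hinge axis, 160 mm above the bench, 188 mm in front of the furnace's origin; fixed, axes as the furnace's. The hinge axis is its y. The closed door's outer face is 16 mm in front of it (towards -x); the door's top edge is 186 mm above it.
- door (a joint): Door opening, rad: 0 shut (upright), 1.571 fully open on its stop (level, outer face down). A closing spring holds it shut (2 to 3 N at the eye). Past about 0.45 rad the weight of the door (about 1 kg) wins: left alone it would fall open, pulling with 1 to 4 N at the eye. So draw it at first, hold it back later.
- eye_plate (a point): Nominal place of the eye's centre; turns with the door, axes as the door's (door shut: as the furnace's): 146 mm from the hinge axis along the door, 28 mm off its outer face (44 mm in front of the hinge). The eye has been bolted where it suited: its true centre is up to 12 mm off along z (in its slot) and up to 5 mm off along x (screwed in or out), true in y; not reported: feel or look for it.
- eye_slot (a point): Middle of the slotted plate (6 thick, 46 wide, 74 mm high) on the door's outer face that holds the eye; turns with the door. The eye: a flat steel ring, hole 12.5 mm, 27 mm over all, 6 mm thick, on a short shank. It lies in the door's x-z plane: its hole runs along y, parallel to the hinge, and the rod's tip goes in sideways. It does not give; keep the push on it under 12 N.
- rod_grip (a point): Where to grip the hook rod (0.24 kg, 400 mm long), near its balance: on the axis of the flat-sided wooden handle, 22 wide, 28 mm high, from x = -230 to 50 mm. x runs to the hook end, z up. A round 10 mm steel shaft runs on to x = 160 mm; there an 8 mm round tip, blunt at its end, is bent off square and level: its axis at x = 160 mm, its end at y = -38 mm.
- rest: Wooden rod rest, 340 x 70 mm base, fixed, with two forks: under the handle at x = -150 mm (30 mm between its cheeks) and under the shaft at x = 100 mm (18 mm between cheeks); cheeks rise 14 mm beside the rod. Origin on the bench, under the rod's grip point; x runs along the rod to its hook end.
- rest_seat (a point): Where the rod's grip point lies when the rod is home in the rest: 62 mm above the bench, over the rest's origin; axes as the rest's.
- desiccator: Glass desiccator jar with a domed lid, 184 mm wide, 189 mm high, 1.6 kg; bystander. Origin: centre of its underside.
- watch_glass: Watch glass with soil pellets, 120 mm wide, 24 mm high; bystander. Origin: centre of its underside.
- slide_plate: Glass plate, 90 x 110 mm, with small clay mounts, 7 mm high; bystander. Origin: centre of its underside.
- crucible: Small lidded porcelain crucible, 52 mm wide, 58 mm high; bystander. Origin: centre of its underside.
- hook_end (a point): Centre of the blunt end face of the rod's bent tip; axes as the rod's (the tip points along -y). To be hooked properly it must stand out on the far side of the eye.

How it is judged:
By the outcome, as a careful person would: the job done as asked, in the order asked, and still so for the second after the job is handed in, with the robot touching nothing.
It also fails if it takes over 72 s, if anything falls off the work surface, if the arm or the gripper's body presses on something with over 40 N, if the wrist force passes 120 N, or if a joint passes its speed limit or range.

### The arm

A 6-joint arm with a two-finger parallel gripper is mounted at the origin on the work surface. World frame = base frame: x ahead of the robot, y to its left, z up, the work surface at z = 0. Lengths are in m, angles in rad, forces in N, time in s.
With the tool pointing down it reaches from about 0.225 to 0.875 m from the base axis. Payload 3.4 kg.
Tool frame: the origin (TCP) lies at the very end of the fingers, on their centre line; the grasp point (between the pads) lies 19 mm behind it (manip.hold_point_z is the distance from the TCP to the grasp point, in m); z points along the fingers, x is the direction in which the jaws open and shut, and the axes are right-handed (so a half turn about z gives the same grasp; the last joint's range is limited). The gripper opens to 85 mm and grips with 20 to 120 N. Pads are 22 mm wide; open, the fingers measure 114 mm over their backs; the gripper's body (76 mm by 85 mm) begins 54 mm behind the grasp point. The pads swing forward as they close: fully open they stand 13 mm farther back than shut.
Start: joints at [-1.312, 0.276, 1.505, -0, 1.361, -0.121], TCP at [0.213, -0.534, 0.231] pointing down, gripper open.
Joint ranges: [-2.89, 2.89], [-0.75, 2.08], [0.22, 2.7], [-1.18, 4.32], [0.11, 2.71], [-2.7, 2.7]. Speed limits (rad/s): [2.57, 2.57, 3.14, 3.14, 3.14, 3.14].

### API

Orientations are given as a unit quaternion [w, x, y, z].
In Python, from rig import telemetry, cams, manip, finder gives the robot as it stands. The module is installed in compiled form; this text tells all that it offers.
- The arm moves only by the tool carry_out, never from a script. Its argument "rows" is a list that holds one entry, the list of rows, each a list of 5 numbers: the gripper's target within -1 to 1 (fully open at 1, half-way at 0, shut at -1), then the shift along the world's x, y, z in cm, then the turn about the world's z in rad. A call has 1 to 12 rows; each row shifts and turns the commanded pose from where the row before left it; what a row does not reach is not made up. A row lasts 1/10 s, in which the tool goes at most 50 mm and 8.59 degrees, less where a joint would pass 70% of its speed; a pose out of reach is approached as far as the arm can. A call with a gripper value outside its range is refused whole. The fingers move at their own pace and stop on an object; "force" is the grip in N (left out, the last holds). Time passes only in rows, so rows that do not move let the fingers close. It gives the time, the measured TCP pose, the force and the opening at its end, in the units of the state.
- telemetry.get_state(): the state, without advancing time (a new reading comes with each control period).
- cams.get_image(name): name is "scene" or "top" or "wrist"; returns a dict with "image" (420x560x3 uint8, red, green, blue), "camera_matrix" (3x3 intrinsics, pixels), "eye" and "attitude" of the camera in the world. Camera axes: x right, y down, z forward; pixel columns grow to the right and rows downward; lengths in m; the calibration is good to about 2 mm. The wrist camera is an equidistant fisheye: a pixel r from the principal point sees the ray r / f radians off the axis. A picture is of the moment at which its call begins. There is no depth.
- manip.sign_off(): hands the job in, once; it reports no verdict.
Trained networks look in a picture, given as the dict that the camera call returned (one of the last four; its "shot" number tells which), for a name from the list of things; names that differ only in an ending like _2 or _b are one class to them, and where a whole thing is asked for, a point or a joint stands for the part that bears it (a point fixed in the world has none). Each returns a list of dicts, best first, with "confidence" (0 to 1); they miss things now and then, are a little off and sometimes report something else, mostly with a low value. They report only what shows in the picture. A call takes as long as a camera call.
- finder.boxes_of(picture, thing): "xy" ([column, row] in pixels, amid what is visible of it).
The state is a dict: "clock": time; "qpos": joint angles; "qd": joint speeds; "effort": joint torques, N m; "position": TCP position; "ee_rot": TCP orientation; "contact_force": force on the tool from outside, world axes, zero at the start; "moment": the same for the moment, N m; "width": finger opening in m.
Only numpy, scipy, OpenCV 4.12 (cv2) and the standard library are available. Lean on these libraries where they do the work, as an engineer would, in place of code of your own. Each camera call takes 0.05 s, during which the arm holds its last target.

## Working session

There is one attempt and no reset: what is moved stays moved. The work goes in short steps, Python scripts to look and compute and a tool call to move; the robot and the scene stay as the last step left them, time stands still between calls to the robot, and variables do not carry over. Pictures are saved under pics/ and viewed, and the job is handed in when it is done.

Besides the shell and the picture viewer there is one more tool, called after "Emit:" as name([rows], argument=value, ...), one row to a line, values as JSON. carry_out: Moves the arm, as the interface text tells. Its arguments: {"type":"object","properties":{"rows":{"type":"array","items":{"type":"array","items":{"type":"array","items":{"type":"number"}}}},"force":{"type":"number"}},"required":["rows"]}

```bash
mkdir -p pics; ls
cat > h.py <<'E'
import numpy as np,cv2
from rig import telemetry,cams,manip,finder
def snap(n,f):
    p=cams.get_image(n); cv2.imwrite('pics/'+f+'.png',cv2.cvtColor(p['image'],cv2.COLOR_RGB2BGR)); return p
E
python3 - <<'E'
from h import *
s=telemetry.get_state(); print(s)
for n in ['scene','top','wrist']:
    p=snap(n,n+'0'); print(n,p['camera_matrix'],p['eye'],p['attitude'],p['shot'])
    for t in ['furnace','rod_grip','rest','eye_plate','eye_slot','door_hinge','hook_end','desiccator','watch_glass','slide_plate','crucible','rest_seat']:
        r=finder.boxes_of(p,t); print(t,[(np.round(q['xy']),round(q['confidence'],2)) for q in r[:2]])
print(telemetry.get_state()['clock'])
E
```

```text
pics
{'clock': 0.0, 'qpos': array([-1.31199163e+00,  2.76571916e-01,  1.50610542e+00,  1.01489188e-05,
        1.36071598e+00, -1.20972558e-01]), 'qd': array([ 0.00077668, -0.00086817,  0.00079528, -0.00083411,  0.00091424,
       -0.00032557]), 'effort': array([-1.44569134e-03, -4.16782486e+01, -2.45808381e+01, -3.31723504e-04,
        1.11399003e-02, -2.07185224e-06]), 'position': array([ 0.21303875, -0.53351601,  0.23046393]), 'ee_rot': array([-5.95019756e-04,  8.27861859e-01, -5.60931307e-01, -6.75697562e-04]), 'contact_force': array([ 0.35776736, -0.5673893 , -0.14516263]), 'moment': array([-0.02101938, -0.01206538,  0.03598479]), 'width': 0.08552285266622668}
scene [[404.72673368   0.         279.83269178]
 [  0.         404.72673368 209.89906888]
 [  0.           0.           1.        ]] [ 1.35093747 -0.27973153  0.8452716 ] [-0.37140453  0.75540244  0.485626   -0.23578212] 1
furnace [(array([421., 150.]), 0.95)]
rod_grip [(array([156., 254.]), 0.93)]
rest [(array([179., 259.]), 0.83)]
eye_plate [(array([376., 169.]), 0.89)]
eye_slot [(array([374., 165.]), 0.82)]
door_hinge [
[... 759 characters left out ...]
_slot [(array([191., 199.]), 0.92)]
door_hinge [(array([128., 207.]), 0.66)]
hook_end [(array([357., 242.]), 0.73)]
desiccator [(array([409., 185.]), 0.62)]
watch_glass [(array([270., 171.]), 0.72), (array([347., 247.]), 0.67)]
slide_plate [(array([311., 166.]), 0.58)]
crucible []
rest_seat [(array([339., 252.]), 0.62)]
wrist [[325.1922621    0.         280.50119737]
 [  0.         325.1922621  208.04653847]
 [  0.           0.           1.        ]] [ 0.275567   -0.50974974  0.37315291] [ 0.10951281  0.82063647 -0.55582576 -0.07496975] 3
furnace []
rod_grip []
rest []
eye_plate []
eye_slot []
door_hinge []
hook_end []
desiccator []
watch_glass []
slide_plate []
crucible []
rest_seat []
1.95
```

View images.

View pics/scene0.png

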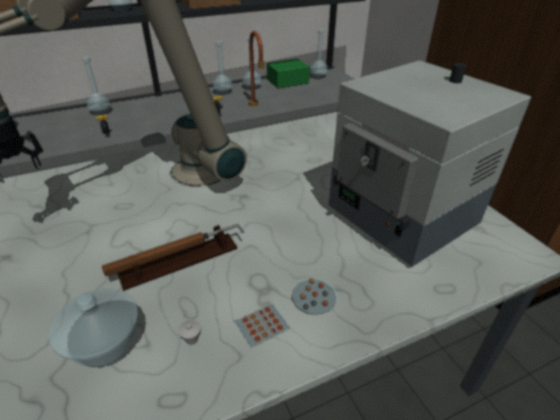

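View pics/top0.png

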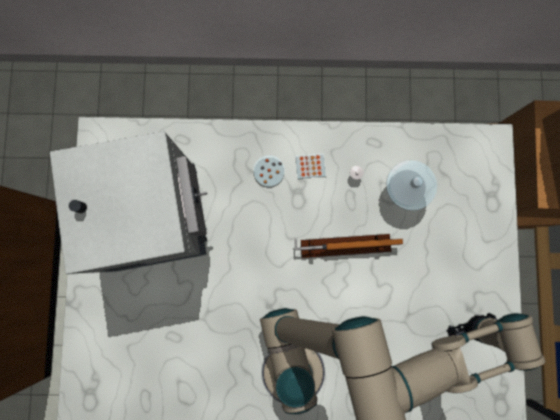

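View pics/wrist0.png

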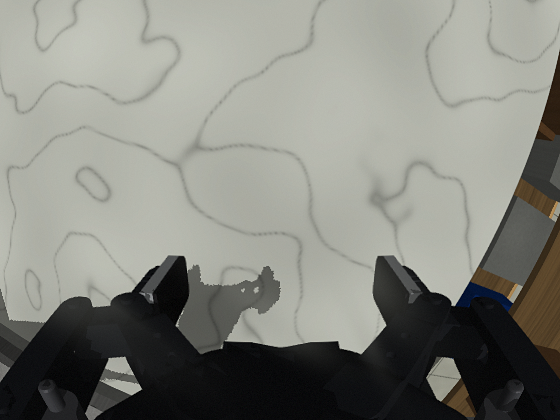

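```bash
cat >> h.py <<'E'
from scipy.spatial.transform import Rotation as R
def rot(q): q=np.asarray(q); return R.from_quat([q[1],q[2],q[3],q[0]]).as_matrix()
def plane(p,uv,z):
    K=p['camera_matrix']; d=rot(p['attitude'])@np.array([(uv[0]-K[0,2])/K[0,0],(uv[1]-K[1,2])/K[1,1],1]); e=np.array(p['eye'])
    return e+d*(z-e[2])/d[2]
def proj(p,X):
    K=p['camera_matrix']; c=(np.atleast_2d(X)-np.array(p['eye']))@rot(p['attitude']); return np.c_[c[:,0]/c[:,2]*K[0,0]+K[0,2],c[:,1]/c[:,2]*K[1,1]+K[1,2]]
def crop(src,box,k,f):
    i=cv2.imread('pics/'+src+'.png'); a,b,c,d=box; cv2.imwrite('pics/'+f+'.png',cv2.resize(i[b:d,a:c],None,fx=k,fy=k,interpolation=cv2.INTER_CUBIC))
E
python3 - <<'E'
from h import *
import pickle
P={n:cams.get_image(n) for n in ['scene','top']}
pickle.dump(P,open('P.pkl','wb'))
crop('top0',(285,220,415,270),6,'tz1')
crop('top0',(45,120,215,280),4,'tz2')
crop('scene0',(95,215,255,295),5,'sz1')
crop('scene0',(320,110,440,230),5,'sz2')
p=P['top']
for uv in [(128,203),(191,199),(343,246),(409,185),(270,171),(311,166),(357,173)]: print(uv,plane(p,uv,0.05).round(3))
E
```

```text
(128, 203) [0.605 0.619 0.05 ]
(191, 199) [0.623 0.387 0.05 ]
(343, 246) [ 0.458 -0.177  0.05 ]
(409, 185) [ 0.689 -0.425  0.05 ]
(270, 171) [0.734 0.096 0.05 ]
(311, 166) [ 0.755 -0.058  0.05 ]
(357, 173) [ 0.731 -0.23   0.05 ]
```

View pics/tz1.png

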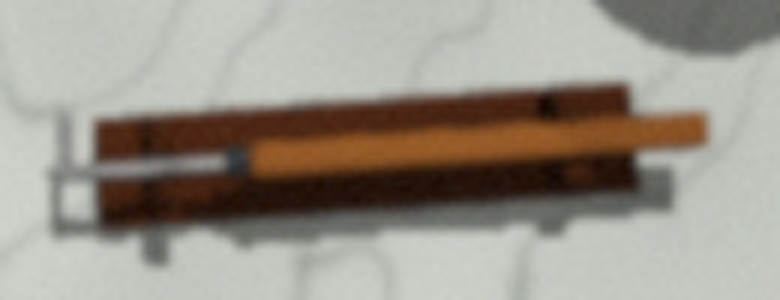

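View pics/tz2.png

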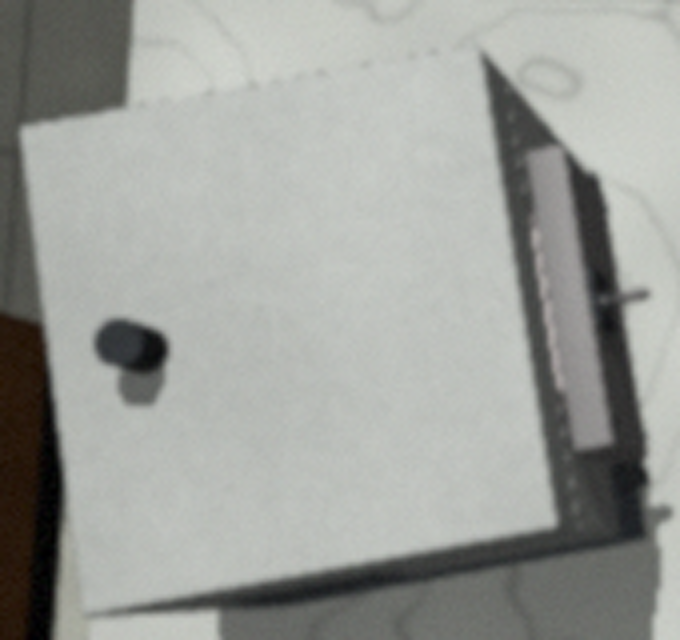

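View pics/sz1.png

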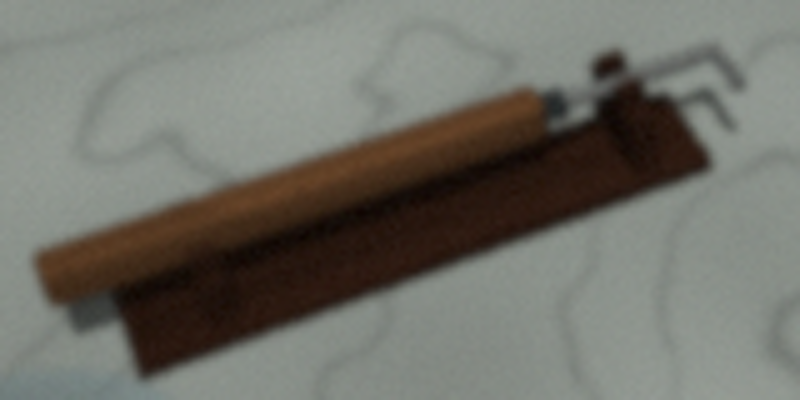

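View pics/sz2.png

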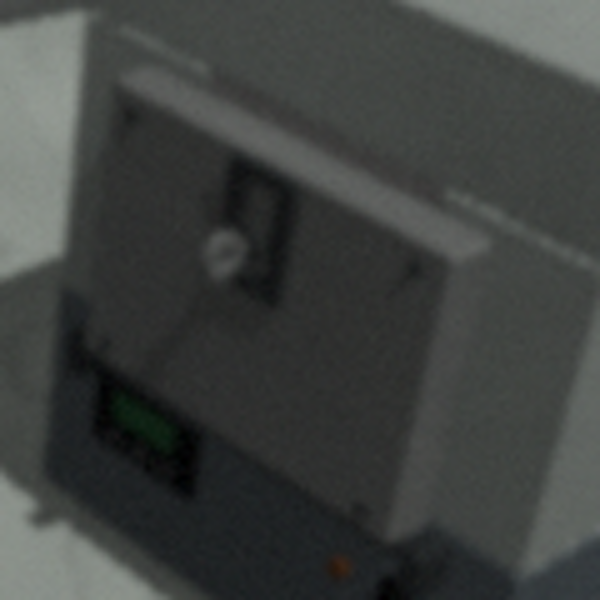

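```bash
cat > fit.py <<'E'
from h import *
import pickle
from scipy.optimize import least_squares
P=pickle.load(open('P.pkl','rb'))
T=lambda c,b,k:(np.array(c)/k+np.array(b)-0.5+0.5/k)
def X(pose,pts):
    x,y,a=pose; c,s=np.cos(a),np.sin(a); pts=np.atleast_2d(pts)
    return np.c_[x+c*pts[:,0]-s*pts[:,1],y+s*pts[:,0]+c*pts[:,1],pts[:,2]]
def fit(obs,x0):
    f=lambda v:np.concatenate([(proj(P[n],X(v,q))[0]-uv) for n,q,uv in obs])
    r=least_squares(f,x0,loss='soft_l1'); return r.x,f(r.x).reshape(-1,2)
E
python3 - <<'E'
from fit import *
b=(45,120)
F=[('top',(-.17,-.18,.44),T((485,50),b,4)),('top',(.17,-.18,.44),T((22,128),b,4)),('top',(-.17,.18,.44),T((555,525),b,4)),('top',(.17,.18,.44),T((88,613),b,4)),
('top',(-.172,-.12,.346),T((528,150),b,4)),('top',(-.204,-.12,.346),T((565,147),b,4)),('top',(-.204,.12,.346),T((612,443),b,4)),('top',(-.172,.12,.346),T((578,450),b,4)),
('scene',(-.204,-.12,.346),T((450,265),(320,110),5)),('scene',(-.204,.12,.346),T((118,90),(320,110),5)),('scene',(-.204,-.12,.166),T((392,540),(320,110),5))]
v,r=fit(F,[.6,.6,1.6]); print(v,v[2]*57.3); print(r.round(2))
b=(285,220)
# rod: handle corners, top surface z=.076
G=[('top',(-.23,.011,.076),T((706,143),b,6)),('top',(-.23,-.011,.076),T((704,113),b,6)),('top',(.05,.011,.076),T((252,177),b,6)),('top',(.05,-.011,.076),T((250,143),b,6)),
('top',(.16,-.038,.062),T((62,108),b,6)),('top',(.165,0,.062),T((50,173),b,6)),
('scene',(.16,-.038,.062),T((741,88),(95,215),5)),('scene',(.16,0,.062),T((712,48),(95,215),5)),('scene',(.05,-.011,.076),T((545,92),(95,215),5)),('scene',(-.23,-.011,.076),T((40,258),(95,215),5))]
g,r=fit(G,[.46,-.2,1.6]); print(g,g[2]*57.3); print(r.round(2))
# eye
pickle.dump((v,g),open('fit.pkl','wb'))
p=P['scene']; 
for uv in [T((225,252),(320,110),5)]:
    K=p['camera_matrix']; d=rot(p['attitude'])@np.array([(uv[0]-K[0,2])/K[0,0],(uv[1]-K[1,2])/K[1,1],1]); e=np.array(p['eye'])
    c,s=np.cos(v[2]),np.sin(v[2]); n=np.array([-s,c,0]); t=-n@(e-[v[0],v[1],0])/(n@d); q=e+t*d-[v[0],v[1],0]
    print('eye f', c*q[0]+s*q[1],q[2], 'nominal',-.232,.306, 'world',e+t*d)
print('nominal px',proj(p,X(v,(-.232,0,.306))),uv)
print('top eye tip', proj(P['top'],X(v,(-.2455,0,.306))),T((647,294),(45,120),4))
s=telemetry.get_state(); print(rot(s['ee_rot']).round(3), s['clock'])
E
```

```text
[0.5643948  0.52826452 1.77135715] 101.49876456645279
[[-0.69 -2.44]
 [-1.03 -1.17]
 [ 1.52  0.38]
 [-1.48  0.83]
 [-0.66 -0.57]
 [ 0.27 -1.67]
 [ 1.15  0.11]
 [-0.73  0.3 ]
 [ 0.07 -1.28]
 [-2.44 -2.79]
 [-1.94  2.16]]
[ 0.4586123  -0.160571    1.64752878] 94.40339937631757
[[ 0.51  1.16]
 [ 0.28  0.1 ]
 [-0.76  0.29]
 [-0.87 -0.14]
 [-0.46  0.32]
 [ 0.85 -0.01]
 [ 0.07 -0.73]
 [ 0.54  0.04]
 [ 0.22  1.45]
 [-0.53  2.42]]
eye f -0.22453400074864346 0.29874806010083443 nominal -0.232 0.306 world [0.60912622 0.3082313  0.29874806]
nominal px [[362.9364328  158.45227236]] [364.6 160. ]
top eye tip [[207.61004151 191.72420389]] [206.375 193.125]
[[ 0.371 -0.929  0.   ]
 [-0.929 -0.371 -0.   ]
 [ 0.     0.    -1.   ]] 2.05
```

```bash
cat > ov.py <<'E'
from fit import *
def box(a,b):
    a,b=np.array(a),np.array(b); c=np.array([[i,j,k] for i in (0,1) for j in (0,1) for k in (0,1)]); pts=a+(b-a)*c
    return pts,[(i,j) for i in range(8) for j in range(i) if abs(c[i]-c[j]).sum()==1]
def over(n,src,bb,k,pose,boxes,f):
    im=cv2.imread('pics/'+src+'.png'); a,b,c,d=bb; im=cv2.resize(im[b:d,a:c],None,fx=k,fy=k,interpolation=cv2.INTER_CUBIC)
    for B in boxes:
        pts,E=box(*B); q=((proj(P[n],X(pose,pts))-[a,b]+.5)*k-.5)
        for i,j in E: cv2.line(im,tuple(q[i].round().astype(int).tolist()),tuple(q[j].round().astype(int).tolist()),(0,255,0),1)
    cv2.imwrite('pics/'+f+'.png',im)
if __name__=='__main__':
    v,g=pickle.load(open('fit.pkl','rb'))
    B=[((-.17,-.18,0),(.17,.18,.44)),((-.204,-.12,.166-.012),(-.172,.12,.346))]
    over('top','top0',(45,120,215,280),4,v,B,'o1'); over('scene','scene0',(320,55,540,265),3,v,B,'o2')
    over('scene','scene0',(95,215,255,295),5,g,[((-.23,-.011,.048),(.05,.011,.076)),((.05,0,.062),(.16,0,.062)),((.16,-.038,.062),(.16,0,.062))],'o3')
E
python3 ov.py
```

```text
(no output)
```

View pics/o1.png

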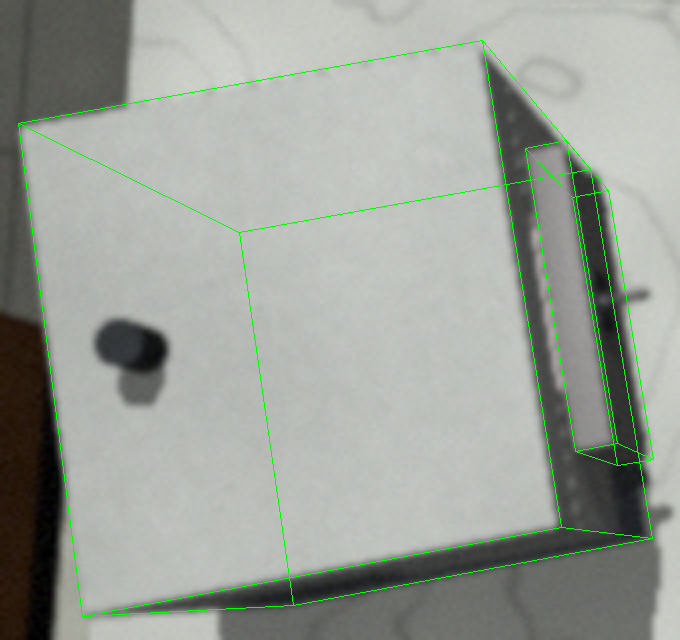

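View pics/o2.png

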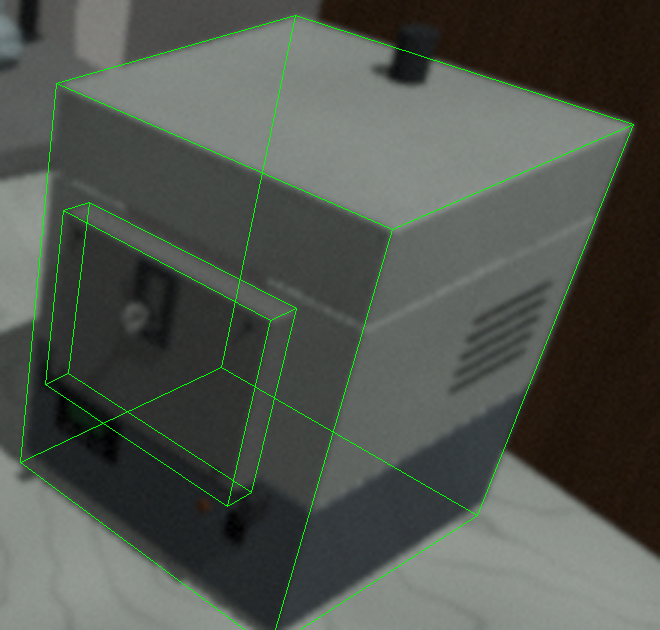

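View pics/o3.png

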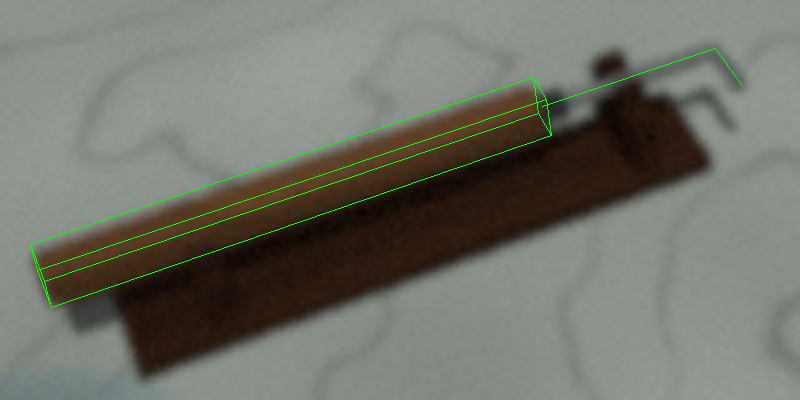

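Emit:
carry_out([
  [[1,2.05,3.11,0,0.106],[1,2.05,3.11,0,0.106],[1,2.05,3.11,0,0.106],[1,2.05,3.11,0,0.106],[1,2.05,3.11,0,0.106],[1,2.05,3.11,0,0.106],[1,2.05,3.11,-0.5,0.106],[1,2.05,3.11,-1,0.106],[1,2.05,3.11,-1,0.106],[1,2.05,3.11,-1,0.106],[1,2.05,3.11,-1,0.106],[1,2.05,3.11,-1,0.101]],
], force=110)

```text
clock: 3.25
position: [0.4599, -0.1596, 0.1762]
ee_rot: [0.0, 0.999, 0.04, 0.0]
contact_force: [0.6, -0.5, -0.3]
width: 0.0856
```

```bash
cat >> h.py <<'E'
def st():
    s=telemetry.get_state(); M=rot(s['ee_rot']); print('t',round(s['clock'],2),'pos',s['position'].round(4),'xang',round(np.degrees(np.arctan2(M[1,0],M[0,0])),2),'z',M[:,2].round(3),'F',s['contact_force'].round(2),'M',s['moment'].round(3),'w',round(s['width'],4),'q',s['qpos'].round(2))
    return s
E
python3 -c "
from h import *
st();p=snap('wrist','w1')"
```

```text
t 3.25 pos [ 0.4599 -0.1596  0.1762] xang 4.6 z [ 0.001 -0.    -1.   ] F [ 0.59 -0.51 -0.25] M [ 0.021 -0.086 -0.031] w 0.0856 q [-0.48  0.18  1.78 -0.    1.18 -0.56]
```

View pics/w1.png

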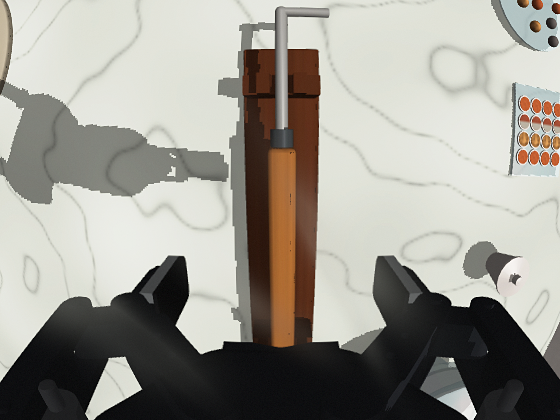

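```bash
cat >> h.py <<'E'
def fray(p,uv):
    K=p['camera_matrix']; m=np.array([uv[0]-K[0,2],uv[1]-K[1,2]]); r=np.hypot(*m); th=r/K[0,0]; c=np.r_[m/max(r,1e-9)*np.sin(th),np.cos(th)]
    return rot(p['attitude'])@c
def fplane(p,uv,z):
    d=fray(p,uv); e=np.array(p['eye']); return e+d*(z-e[2])/d[2]
def fproj(p,X):
    K=p['camera_matrix']; c=(np.atleast_2d(X)-np.array(p['eye']))@rot(p['attitude']); r=np.hypot(c[:,0],c[:,1]); th=np.arctan2(r,c[:,2]); return np.c_[c[:,0],c[:,1]]/r[:,None]*th[:,None]*K[0,0]+np.array([K[0,2],K[1,2]])
E
python3 -c "
from h import *
from fit import X
import pickle
v,g=pickle.load(open('fit.pkl','rb'))
p=cams.get_image('wrist')
M=np.array([[.05,0,.076],[.16,0,.062],[.16,-.038,.062],[0,0,.076]])
W=X(g,M); print(W.round(4)); print(fproj(p,W).round(1))
for uv,z in [((282,149),.076),((282,12),.062),((329,12.5),.062),((282,300),.076)]: print(fplane(p,uv,z).round(4))
"
```

```text
[[ 0.4548 -0.1107  0.076 ]
 [ 0.4463 -0.001   0.062 ]
 [ 0.4842  0.0019  0.062 ]
 [ 0.4586 -0.1606  0.076 ]]
[[275.2 152.2]
 [276.7  14.7]
 [325.   16.2]
 [274.9 217.1]]
[ 0.4596 -0.1079  0.076 ]
[0.4503 0.0016 0.062 ]
[0.4872 0.0056 0.062 ]
[ 0.4705 -0.2337  0.076 ]
```

Emit:
carry_out([
  [[1,0.3,0.15,-2,0.004],[1,0,0,-3,0],[1,0,0,-3,0],[1,0,0,-2.5,0],[1,0,0,-1.5,0],[1,0,0,-1.0,0],[1,0,0,-0.3,0],[1,0,0,0,0]],
])

```text
clock: 4.15
position: [0.4623, -0.1598, 0.0435]
ee_rot: [0.0, 0.999, 0.04, 0.0]
contact_force: [-0.1, -0.1, 0.3]
width: 0.0856
```

```bash
python3 -c "
from h import *
st();p=snap('wrist','w2')"
```

```text
t 4.15 pos [ 0.4623 -0.1598  0.0435] xang 4.55 z [ 0. -0. -1.] F [-0.06 -0.1   0.28] M [ 0.012 -0.017 -0.002] w 0.0856 q [-0.48  0.34  1.96 -0.    0.85 -0.55]
```

View pics/w2.png

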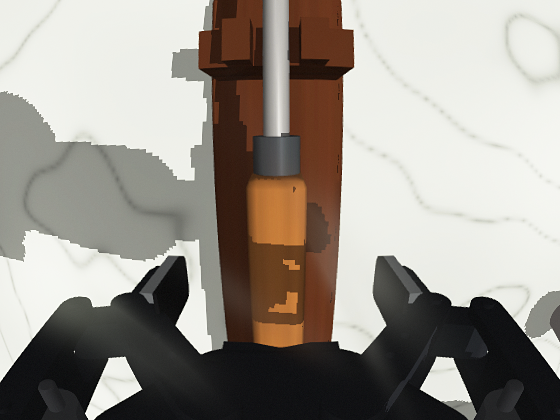

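Emit:
carry_out([
  [[-1,0,0,0,0],[-1,0,0,0,0],[-1,0,0,0,0],[-1,0,0,0,0],[-1,0,0,0,0],[-1,0,0,0,0],[-1,0,0,0,0],[-1,0,0,0,0],[-1,0,0,0,0],[-1,0,0,0,0]],
], force=110)

```text
clock: 5.2
position: [0.4624, -0.1594, 0.0438]
ee_rot: [0.0, 0.999, 0.04, 0.0]
contact_force: [-1.2, 1.0, 5.9]
width: 0.0205
```

```bash
python3 -c "
from h import *
st()"
```

```text
t 5.2 pos [ 0.4624 -0.1594  0.0438] xang 4.57 z [ 0.001 -0.    -1.   ] F [-1.24  0.96  5.93] M [ 0.086  0.138 -0.114] w 0.0205 q [-0.47  0.34  1.96  0.    0.85 -0.55]
```

Emit:
carry_out([
  [[-1,0,0,0.5,0],[-1,0,0,1,0],[-1,0,0,1.5,0],[-1,0,0,2,0],[-1,0,0,3,0],[-1,0,0,3,0],[-1,0,0,3,0],[-1,0,0,3,0],[-1,0,0,2,0],[-1,0,0,0,0]],
])

```text
clock: 6.2
position: [0.4637, -0.1601, 0.2365]
ee_rot: [0.002, 0.999, 0.04, 0.003]
contact_force: [0.3, 0.1, -2.4]
width: 0.0202
```

```bash
python3 -c "
from h import *
st();p=snap('wrist','w3');snap('scene','s3')"
```

```text
t 6.2 pos [ 0.4637 -0.1601  0.2365] xang 4.59 z [ 0.006 -0.003 -1.   ] F [ 0.31  0.12 -2.38] M [ 0.029 -0.016 -0.047] w 0.0202 q [-0.47  0.14  1.67  0.    1.32 -0.55]
```

View pics/w3.png

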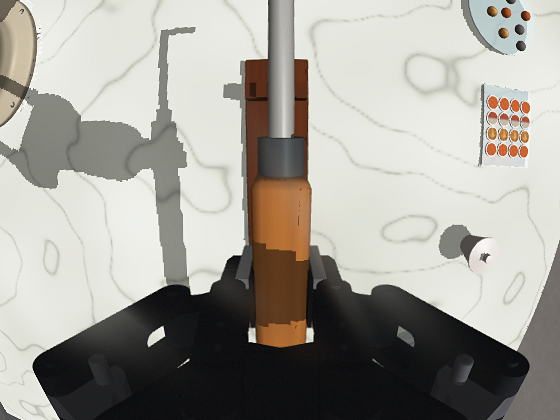

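View pics/s3.png

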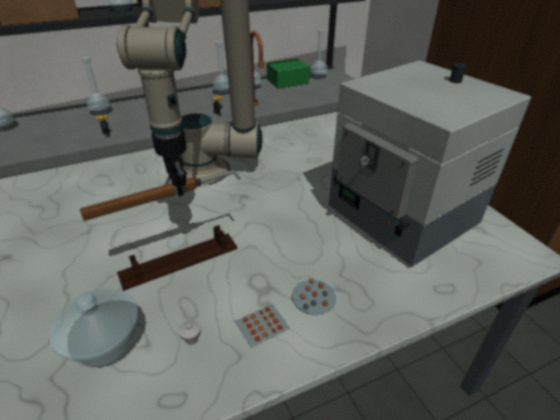

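Run:
```python
from h import *
crop('scene0',(345,135,395,185),14,'ez1')
crop('top0',(180,170,220,220),14,'ez2')
```

```text
(no output)
```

View pics/ez1.png

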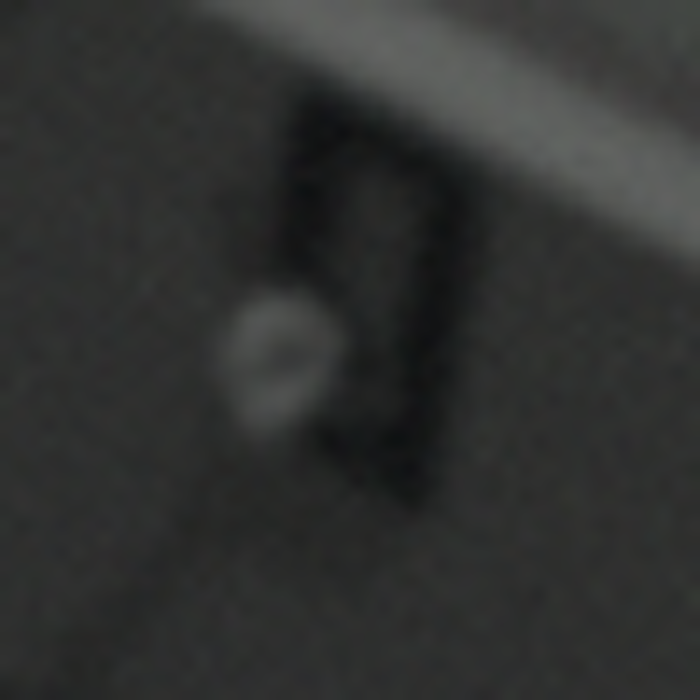

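View pics/ez2.png

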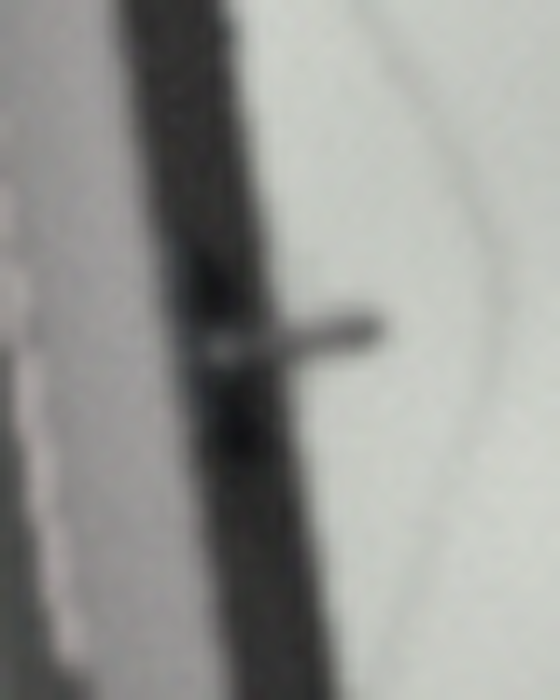

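Run:
```python
from fit import *
v,g=pickle.load(open('fit.pkl','rb'))
def solve(v,free_y):
    def f(q):
        c=X(v,(q[0],q[1],q[2]))[0]; t=X(v,(q[0]-.0135,q[1],q[2]))[0]
        return np.r_[proj(P['scene'],c)[0]-(364.5,160.3),proj(P['top'],t)[0]-(206.8,192.9), (0 if free_y else 100*q[1]/.001)]
    r=least_squares(f,[-.232,0,.306]); return r.x,f(r.x),X(v,r.x)[0]
print(solve(v,1)); print(solve(v,0))
```

```text
(array([-0.22637397,  0.00039429,  0.29814133]), array([-0.53692944,  0.04833177, -0.5532473 , -0.36433927,  0.        ]), array([0.6091064 , 0.30634966, 0.29814133]))
(array([-2.26548558e-01,  6.43637847e-09,  2.98312593e-01]), array([-0.46702378,  0.07490834, -0.52762061, -0.502715  ,  0.00064364]), array([0.60952756, 0.30625712, 0.29831259]))
```

Emit:
carry_out([
  [[-1,0.6,1.2,0.4,0.012],[-1,1.3,2.4,0.4,0.012],[-1,1.3,2.4,0.4,0.012],[-1,1.3,2.4,0.4,0.012],[-1,1.3,2.4,0.4,0.012],[-1,1.3,2.4,0.4,0.012],[-1,1.3,2.4,0.4,0.012],[-1,1.3,2.4,0.4,0.012],[-1,1.3,2.4,0.4,0.012],[-1,1.0,2.2,0.4,0.012],[-1,0.58,1.18,0.35,0],[-1,0,0,0,0]],
])

```text
clock: 7.5
position: [0.5883, 0.0804, 0.2759]
ee_rot: [-0.0, 0.995, 0.101, -0.001]
contact_force: [0.2, 0.0, -1.7]
width: 0.0207
```

```bash
python3 -c "
from h import *
st();p=snap('wrist','w4');snap('scene','s4');snap('top','t4')"
```

```text
t 7.5 pos [0.5883 0.0804 0.2759] xang 11.61 z [-0.001  0.001 -1.   ] F [ 0.18  0.01 -1.72] M [0.099 0.027 0.006] w 0.0207 q [ 0.02  0.28  1.38  0.    1.48 -0.18]
```

View pics/w4.png

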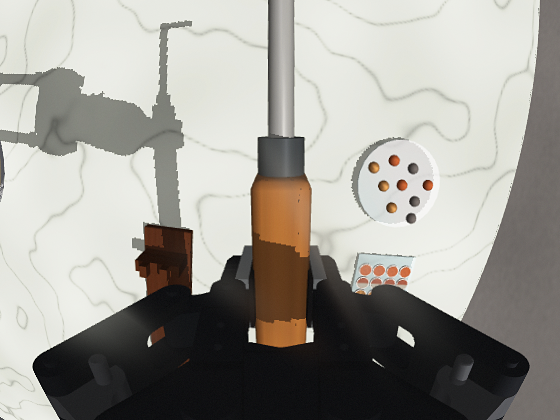

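View pics/s4.png

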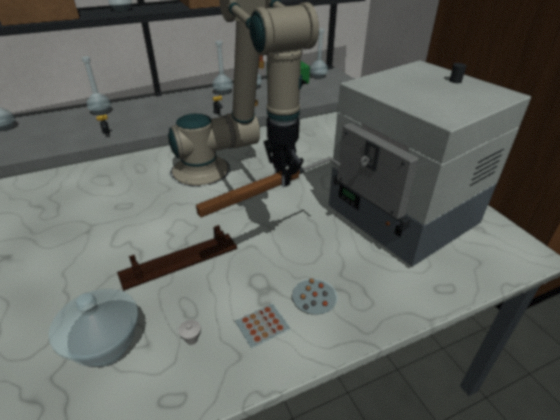

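View pics/t4.png

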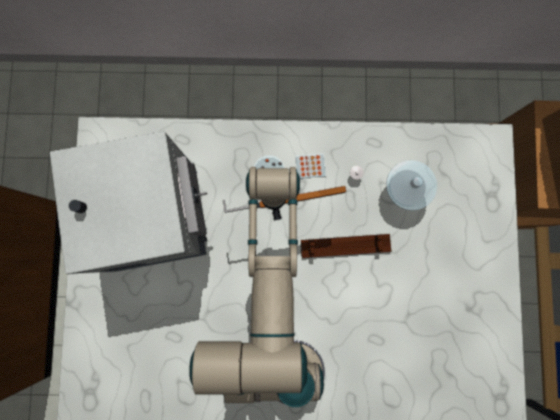

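Emit:
carry_out([
  [[-1,-0.2,1.0,0.1,0],[-1,-0.3,1.5,0.1,0],[-1,-0.3,1.5,0.1,0],[-1,-0.2,1.0,0.1,0],[-1,-0.08,0.6,0,0],[-1,0,0,0,0],[-1,0,0,0,0]],
])

```text
clock: 8.35
position: [0.5772, 0.1345, 0.2808]
ee_rot: [0.0, 0.995, 0.1, 0.0]
contact_force: [1.2, -0.1, -1.7]
width: 0.0211
```

```bash
python3 -c "
from h import *
st();snap('scene','s5');snap('top','t5');st()
crop('s5',(335,130,395,190),12,'a1');crop('t5',(170,170,230,230),12,'a2')"
```

```text
t 8.35 pos [0.5772 0.1345 0.2808] xang 11.49 z [ 0.    -0.001 -1.   ] F [ 1.23 -0.06 -1.73] M [ 0.086 -0.056 -0.025] w 0.0211 q [ 0.11  0.28  1.38 -0.    1.48 -0.09]
t 8.45 pos [0.5773 0.1341 0.2807] xang 11.44 z [-0. -0. -1.] F [ 0.46 -0.24 -3.38] M [0.126 0.032 0.022] w 0.0208 q [ 0.11  0.28  1.38 -0.    1.48 -0.09]
```

View pics/a1.png

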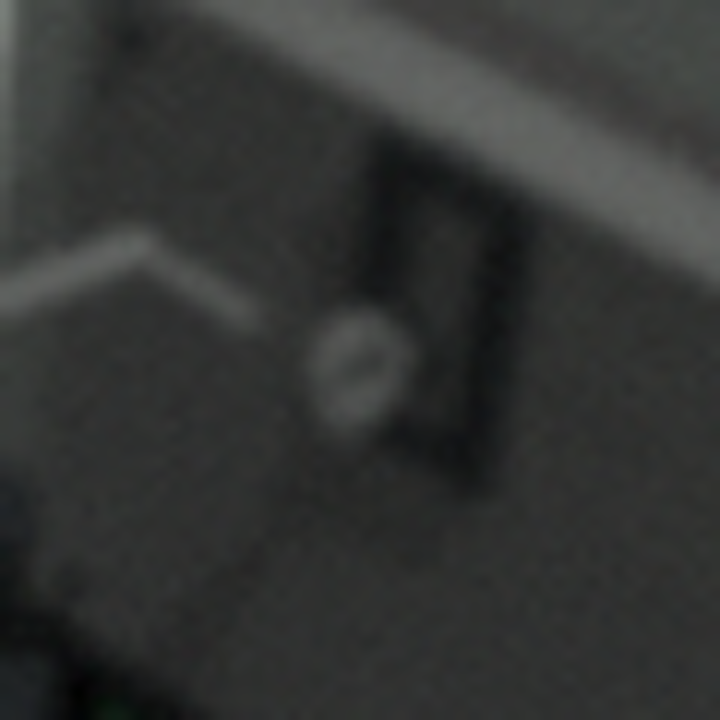

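View pics/a2.png

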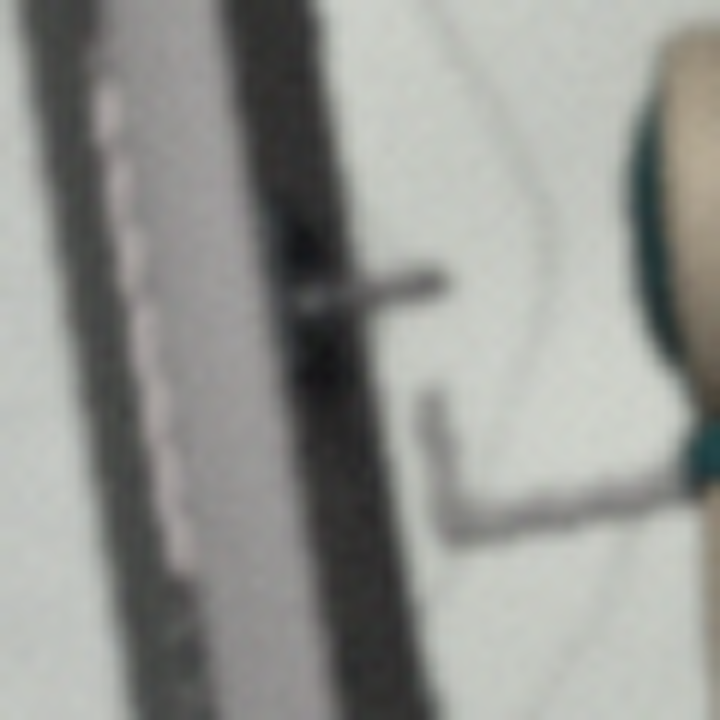

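Run:
```python
from fit import *
v,g=pickle.load(open('fit.pkl','rb'))
C=lambda c,b:np.array(c)/12+np.array(b)-.5+.5/12
a=np.radians(101.47)
u=np.array([np.cos(a),np.sin(a),0]); w=np.array([np.sin(a),-np.cos(a),0]); z=np.array([0,0,1])
tool=np.array([.5773,.1341,.2807]); bs=(335,130); bt=(170,170)
end=tool+.16*u+.038*w+.0182*z; cor=tool+.16*u+.0182*z; corT=cor+.004*u-.004*w
obs=[('scene',end,C((260,322),bs)),('scene',cor,C((138,245),bs)),('top',end,C((432,388),bt)),('top',corT,C((452,535),bt))]
f=lambda d:np.concatenate([proj(P[n],q+d)[0]-o for n,q,o in obs])
r=least_squares(f,[0,0,0]); print('tip d',r.x, 'u,w,z',r.x@u,r.x@w,r.x[2], f(r.x).round(2))
tip=end+r.x
def fe(q):
    q=q[0]*u+q[1]*w+q[2]*z
    return np.r_[proj(P['scene'],q)[0]-C((361,369),bs),proj(P['top'],q-.0135*u)[0]-C((447,281),bt)]
e0=np.array([.6093,.3063,.298]); r2=least_squares(fe,[e0@u,e0@w,e0[2]]); e=r2.x; print(fe(e).round(2)); 
print('eye world',e[0]*u+e[1]*w+e[2]*z)
print('eye - tipend in u,w,z (mm):',1e3*(e-[tip@u,tip@w,tip[2]]))
```

```text
tip d [ 0.00176341 -0.00313488  0.00148726] u,w,z -0.0034229387338036723 0.0011048058101793207 0.0014872632213910211 [-0.87 -0.24 -0.62  0.4  -0.39 -0.94 -1.12 -0.01]
[-0.6   0.05 -0.62 -0.41]
eye world [0.60906497 0.30658748 0.29806902]
eye - tipend in u,w,z (mm): [ 6.14904467 26.32575119 -2.31824215]
```

Emit:
carry_out([
  [[-1,-0.06,0.3,-0.1,0],[-1,-0.06,0.3,-0.13,0],[-1,0.65,0.13,0,0],[-1,0.65,0.13,0,0],[-1,0.65,0.13,0,0],[-1,0,0,0,0],[-1,0,0,0,0]],
])

```text
clock: 9.15
position: [0.5957, 0.1443, 0.2782]
ee_rot: [0.0, 0.995, 0.1, -0.0]
contact_force: [0.5, 0.3, -3.2]
width: 0.0204
```

```bash
python3 -c "
from h import *
st();snap('scene','s6');snap('top','t6');st()
crop('s6',(335,130,395,190),12,'a3');crop('t6',(170,170,230,230),12,'a4')"
```

```text
t 9.15 pos [0.5957 0.1443 0.2782] xang 11.45 z [-0.001 -0.    -1.   ] F [ 0.49  0.27 -3.15] M [ 0.122 -0.011 -0.025] w 0.0204 q [ 0.12  0.31  1.34 -0.    1.49 -0.08]
t 9.25 pos [0.5953 0.1443 0.2784] xang 11.46 z [-0. -0. -1.] F [-0.13  0.5  -2.91] M [ 0.099  0.055 -0.033] w 0.0209 q [ 0.12  0.31  1.34 -0.    1.49 -0.08]
```

View pics/a3.png

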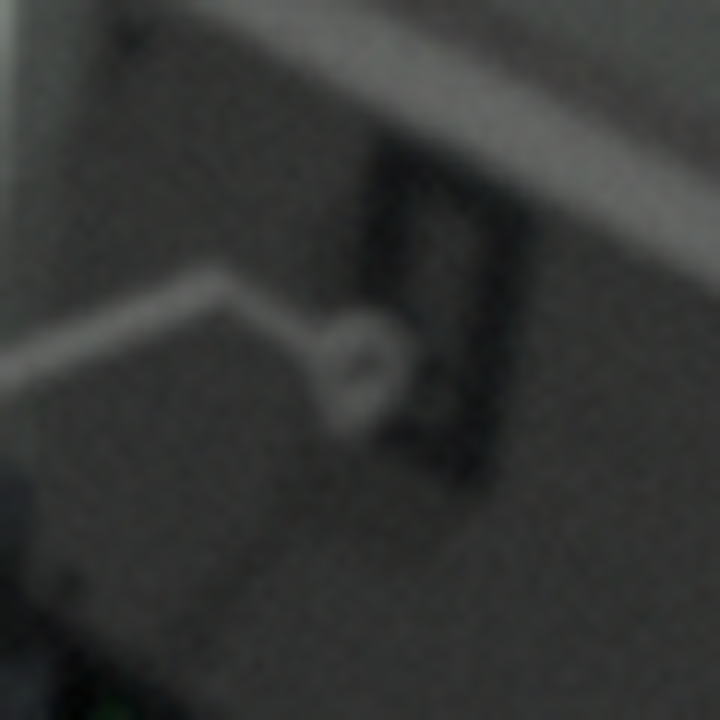

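View pics/a4.png

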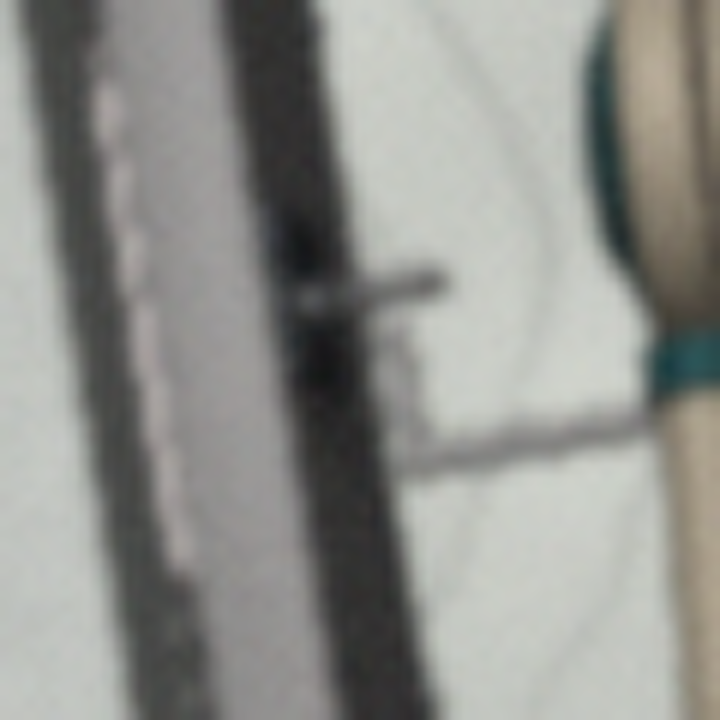

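Emit:
carry_out([
  [[-1,0.15,0.0,0,0],[-1,0.15,0.03,0,0],[-1,0.15,0.03,0,0],[-1,0.15,0.03,0,0],[-1,0,0,0,0]],
])

```text
clock: 9.75
position: [0.6018, 0.1452, 0.2785]
ee_rot: [0.0, 0.995, 0.1, 0.0]
contact_force: [-0.3, 0.1, -1.7]
width: 0.0209
```

```bash
python3 -c "
from h import *
st()"
```

```text
t 9.75 pos [0.6018 0.1452 0.2785] xang 11.46 z [ 0. -0. -1.] F [-0.27  0.06 -1.74] M [ 0.161  0.042 -0.069] w 0.0209 q [ 0.12  0.32  1.32 -0.    1.5  -0.08]
```

Emit:
carry_out([
  [[-1,0.15,0.03,0,0],[-1,0.15,0.03,0,0],[-1,0.1,0.02,0,0],[-1,0,0,0,0]],
])

```text
clock: 10.15
position: [0.6057, 0.146, 0.2785]
ee_rot: [0.0, 0.995, 0.1, 0.0]
contact_force: [0.6, -1.4, -1.7]
width: 0.0206
```

```bash
python3 -c "
from h import *
for i in range(2):
  st();snap('scene','s7');
snap('top','t7');st()
crop('s7',(335,130,395,190),12,'a5');crop('t7',(170,170,230,230),12,'a6')"
```

```text
t 10.15 pos [0.6057 0.146  0.2785] xang 11.46 z [ 0. -0. -1.] F [ 0.62 -1.38 -1.65] M [ 0.064 -0.047 -0.001] w 0.0206 q [ 0.12  0.33  1.31 -0.    1.5  -0.07]
t 10.2 pos [0.6057 0.146  0.2785] xang 11.45 z [ 0. -0. -1.] F [-0.92  0.24 -2.15] M [ 0.084 -0.024 -0.041] w 0.0208 q [ 0.12  0.33  1.31 -0.    1.5  -0.07]
t 10.3 pos [0.6056 0.146  0.2786] xang 11.45 z [ 0. -0. -1.] F [ 0.69 -0.97 -2.46] M [ 0.07  -0.003 -0.082] w 0.0206 q [ 0.12  0.33  1.31 -0.    1.5  -0.07]
```

View pics/a5.png

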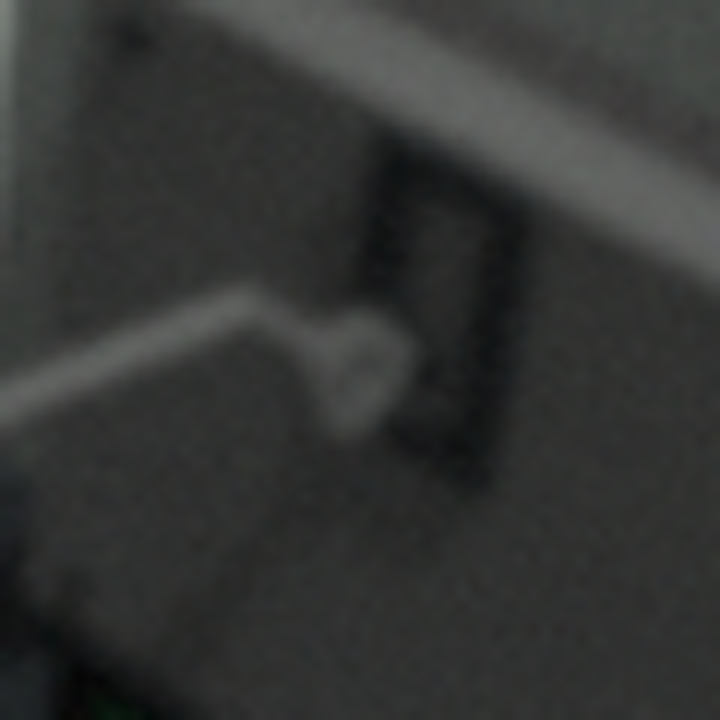

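View pics/a6.png

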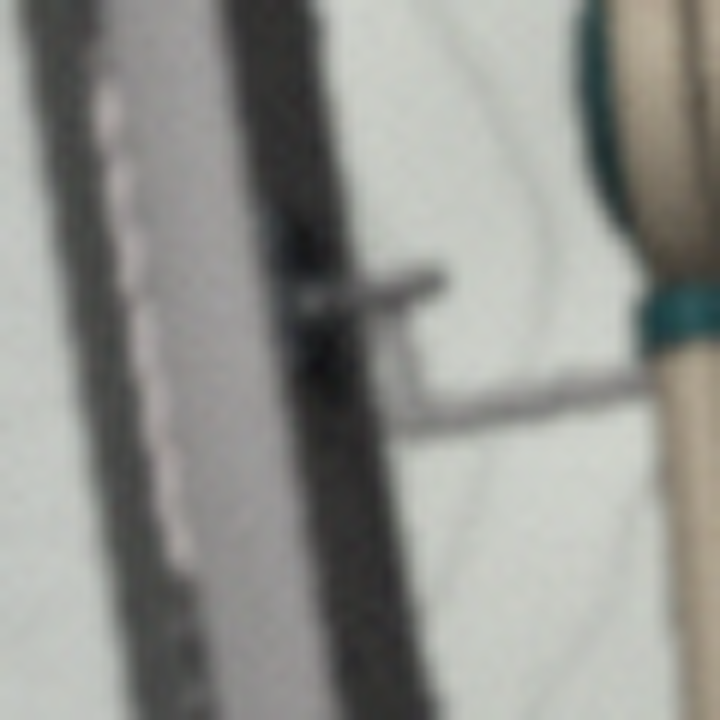

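Emit:
carry_out([
  [[-1,0.2,0.04,0,0],[-1,0.2,0.04,0,0],[-1,0.2,0.04,0,0],[-1,0.2,0.04,0,0]],
])

```text
clock: 10.7
position: [0.6137, 0.1475, 0.2785]
ee_rot: [0.0, 0.995, 0.1, 0.0]
contact_force: [0.3, -1.6, -2.4]
width: 0.0204
```

```bash
python3 -c "
from h import *
st()"
```

```text
t 10.7 pos [0.6137 0.1475 0.2785] xang 11.45 z [ 0. -0. -1.] F [ 0.27 -1.6  -2.42] M [-0.279 -0.078  0.027] w 0.0204 q [ 0.13  0.34  1.29 -0.    1.51 -0.07]
```

Emit:
carry_out([
  [[-1,0.2,0.04,0,0],[-1,0.2,0.04,0,0],[-1,0.15,0.03,0,0],[-1,0,0,0,0],[-1,0,0,0,0]],
])

```text
clock: 11.2
position: [0.619, 0.1487, 0.2785]
ee_rot: [0.0, 0.995, 0.1, 0.0]
contact_force: [0.8, -1.7, -2.0]
width: 0.0206
```

```bash
python3 -c "
from h import *
for i in range(2):
  st();snap('scene','s8');
snap('top','t8');st()
crop('s8',(335,130,395,190),12,'a7');crop('t8',(170,170,230,230),12,'a8')"
```

```text
t 11.2 pos [0.619  0.1487 0.2785] xang 11.46 z [ 0. -0. -1.] F [ 0.81 -1.71 -1.95] M [-0.109 -0.021 -0.038] w 0.0206 q [ 0.13  0.35  1.28 -0.    1.51 -0.07]
t 11.25 pos [0.619  0.1487 0.2785] xang 11.45 z [ 0. -0. -1.] F [-0.45 -1.05 -1.62] M [-0.11  -0.041 -0.034] w 0.0204 q [ 0.13  0.35  1.28 -0.    1.51 -0.07]
t 11.35 pos [0.6189 0.1487 0.2786] xang 11.46 z [ 0. -0. -1.] F [-0.4  -0.96 -2.08] M [-0.051  0.05  -0.024] w 0.0205 q [ 0.13  0.35  1.28 -0.    1.51 -0.07]
```

View pics/a7.png

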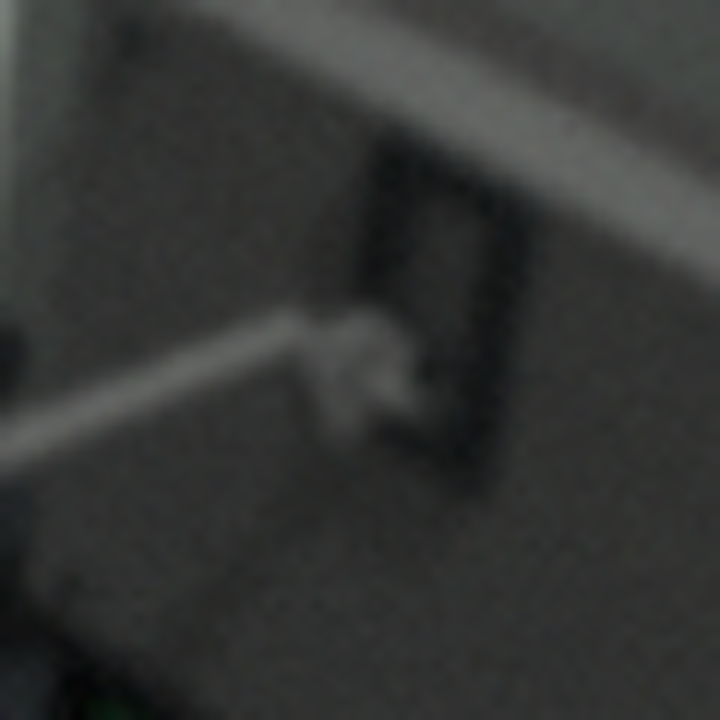

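View pics/a8.png

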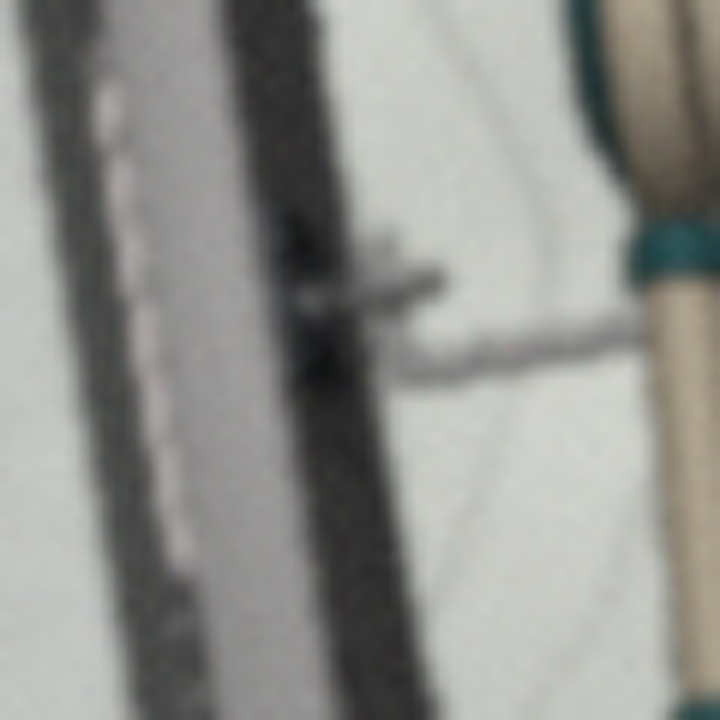

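Run:
```python
from fit import *
C=lambda c,b:np.array(c)/12+np.array(b)-.5+.5/12
a=np.radians(101.47); u=np.array([np.cos(a),np.sin(a),0])
p=P['top']
im=cv2.cvtColor(cv2.imread('pics/top0.png'),cv2.COLOR_BGR2GRAY).astype(float)
# door edge: subpixel gradient per row, rows 165..225
rows=[];cs=[]
for r in list(range(165,185))+list(range(202,222)):
    g=np.diff(im[r,180:205]); i=np.argmin(g); 
    k=slice(max(i-2,0),i+3); wgt=np.clip(-g[k],0,None); rows.append(r); cs.append(180.5+(np.arange(i-2,i+3)[:len(wgt)]*wgt).sum()/wgt.sum())
cf=np.polyfit(rows,cs,1); print(cf, np.std(np.array(cs)-np.polyval(cf,rows)))
E1=plane(p,(np.polyval(cf,175),175),.346);E2=plane(p,(np.polyval(cf,212),212),.346)
d=E1-E2; print('edge angle',np.degrees(np.arctan2(d[1],d[0]))+90)
n=np.array([-d[1],d[0],0])/np.hypot(d[0],d[1]); 
for z in (.296,.299):
  ring=plane(p,C((447,281),(170,170)),z); print('ring to face',(E1-ring)@n,'eye off face',(E1-ring)@n-.0135)
print('face u coord',E1@u,E2@u)
tool=np.array([.6189,.1487,0]); print('tip u',tool@u+.16)
```

```text
[  0.16701802 159.37679412] 0.09002204694070871
edge angle 101.52501339183881
ring to face 0.039864722145223776 eye off face 0.026364722145223778
ring to face 0.04022691123144574 eye off face 0.026726911231445744
face u coord 0.20430762369635055 0.20419516375279673
tip u 0.18265905828290988
```

```bash
cat > path.py <<'E'
import numpy as np
uh,zh,R,ph=.0635,.2784-.1375,.1439,np.arctan2(42.5,137.5)
a=np.radians(101.5);u=np.array([np.cos(a),np.sin(a)]);w=np.array([np.sin(a),-np.cos(a)])
TW=np.array([.6189,.1487])@w
def pt(t):
    U=uh-R*np.sin(ph+t); xy=U*u+TW*w; return np.array([xy[0],xy[1],zh+R*np.cos(ph+t)])
E
python3 - <<'E'
from path import *
for d in range(0,96,5): print(d,(pt(np.radians(d))*100).round(2), ((pt(np.radians(d+5))-pt(np.radians(d)))*100).round(2))
E
python3 -c "
from h import *
st()"
```

```text
0 [61.92 14.74 27.84] [ 0.24 -1.16 -0.42]
5 [62.15 13.58 27.42] [ 0.23 -1.12 -0.52]
10 [62.38 12.46 26.89] [ 0.22 -1.07 -0.62]
15 [62.6  11.4  26.27] [ 0.21 -1.01 -0.71]
20 [62.8  10.38 25.56] [ 0.19 -0.95 -0.8 ]
25 [63.    9.44 24.75] [ 0.18 -0.87 -0.88]
30 [63.17  8.56 23.87] [ 0.16 -0.8  -0.96]
35 [63.34  7.77 22.91] [ 0.14 -0.71 -1.02]
40 [63.48  7.06 21.89] [ 0.13 -0.62 -1.08]
45 [63.61  6.43 20.81] [ 0.11 -0.53 -1.13]
50 [63.71  5.91 19.67] [ 0.09 -0.43 -1.18]
55 [63.8   5.48 18.49] [ 0.07 -0.33 -1.21]
60 [63.87  5.16 17.28] [ 0.04 -0.22 -1.24]
65 [63.91  4.93 16.05] [ 0.02 -0.11 -1.25]
70 [63.93  4.82 14.8 ] [ 0.   -0.01 -1.26]
75 [63.94  4.81 13.54] [-0.02  0.1  -1.25]
80 [63.92  4.91 12.29] [-0.04  0.21 -1.24]
85 [63.87  5.12 11.05] [-0.06  0.31 -1.21]
90 [63.81  5.43  9.84] [-0.08  0.41 -1.18]
95 [63.73  5.85  8.66] [-0.1   0.51 -1.14]
t 11.35 pos [0.6189 0.1487 0.2786] xang 11.46 z [ 0. -0. -1.] F [-0.4  -0.96 -2.08] M [-0.051  0.05  -0.024] w 0.0205 q [ 0.13  0.35  1.28 -0.    1.51 -0.07]
```

Emit:
carry_out([
  [[-1,0.03,-0.17,-0.04,0],[-1,0.05,-0.24,-0.08,0],[-1,0.06,-0.28,-0.1,0],[-1,0.06,-0.3,-0.11,0],[-1,0.06,-0.3,-0.11,0],[-1,0,0,0,0]],
])

```text
clock: 11.95
position: [0.6217, 0.1352, 0.274]
ee_rot: [0.0, 0.995, 0.1, 0.0]
contact_force: [-0.3, 0.5, -1.5]
width: 0.0209
```

```bash
cat >> h.py <<'E'
def chk(n=3):
    from path import uh,zh,R,ph,u,w,TW,pt
    F=[];M=[]
    for i in range(n):
        s=telemetry.get_state(); F.append(s['contact_force']);M.append(s['moment'])
        if i<n-1: cams.get_image('scene')
    q=s['position']; U=q[:2]@u; th=np.arctan2(uh-U,q[2]-zh)-ph; r=np.hypot(uh-U,q[2]-zh)
    F=np.mean(F,0); M=np.mean(M,0); Fz=F[2]+2.4; Fu=F[:2]@u; t=th+ph
    print('t',round(s['clock'],2),'pos',q.round(4),'th',round(np.degrees(th),1),'dr mm',round((r-R)*1e3,2),'w',round((q[:2]@w-TW)*1e3,2),'F',F.round(2),'M',M.round(3),'Fu',Fu.round(2),'Fz',Fz.round(2),'Frad',round(-Fu*np.sin(t)+Fz*np.cos(t),2),'Ftan',round(-Fu*np.cos(t)-Fz*np.sin(t),2),'Fw',(F[:2]@w).round(2),'wd',round(s['width'],4))
E
python3 -c "
from h import *
chk();p=snap('scene','s9')"
```

```text
t 12.05 pos [0.6217 0.1355 0.2741] th 5.1 dr mm 0.09 w 0.11 F [ 0.09  0.79 -1.77] M [ 0.144 -0.006  0.034] Fu 0.75 Fz 0.63 Frad 0.3 Ftan -0.94 Fw 0.24 wd 0.0203
```

View pics/s9.png

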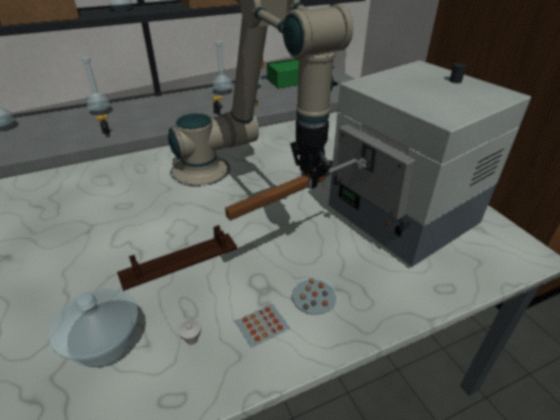

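Emit:
carry_out([
  [[-1,0.08,-0.38,-0.17,0],[-1,0.08,-0.38,-0.18,0],[-1,0.08,-0.37,-0.18,0],[-1,0.07,-0.36,-0.2,0],[-1,0.07,-0.35,-0.2,0],[-1,0.07,-0.35,-0.21,0],[-1,0,0,0,0]],
])

```text
clock: 12.8
position: [0.626, 0.1128, 0.262]
ee_rot: [0.001, 0.995, 0.099, -0.001]
contact_force: [-0.1, 0.2, -1.1]
width: 0.0204
```

```bash
python3 -c "
from h import *
chk()"
```

```text
t 12.9 pos [0.626  0.1135 0.2624] th 15.2 dr mm -0.02 w -0.06 F [ 0.27  0.21 -1.92] M [-0.259 -0.066  0.008] Fu 0.15 Fz 0.48 Frad 0.32 Ftan -0.38 Fw 0.31 wd 0.0204
```

Emit:
carry_out([
  [[-1,0.05,-0.25,-0.18,0],[-1,0.05,-0.25,-0.18,0],[-1,0.05,-0.25,-0.18,0],[-1,0.05,-0.25,-0.19,0],[-1,0.05,-0.24,-0.19,0],[-1,0.05,-0.24,-0.19,0],[-1,0.05,-0.24,-0.2,0],[-1,0.05,-0.24,-0.2,0],[-1,0,0,0,0]],
])

```text
clock: 13.8
position: [0.63, 0.0935, 0.247]
ee_rot: [0.001, 0.995, 0.1, -0.0]
contact_force: [0.1, -2.5, -2.7]
width: 0.0204
```

```bash
python3 -c "
from h import *
chk()"
```

```text
t 13.9 pos [0.6301 0.0938 0.2475] th 25.2 dr mm 0.36 w 0.07 F [-0.16 -1.58 -2.35] M [-0.14 -0.01 -0.06] Fu -1.52 Fz 0.05 Frad 1.06 Ftan 1.09 Fw -0.47 wd 0.0207
```

Emit:
carry_out([
  [[-1,0.05,-0.23,-0.21,0],[-1,0.05,-0.22,-0.22,0],[-1,0.04,-0.22,-0.22,0],[-1,0.04,-0.21,-0.23,0],[-1,0.04,-0.2,-0.23,0],[-1,0.04,-0.2,-0.24,0],[-1,0.04,-0.2,-0.24,0],[-1,0.04,-0.19,-0.25,0],[-1,0,0,0,0]],
])

```text
clock: 14.8
position: [0.6334, 0.0768, 0.2287]
ee_rot: [0.001, 0.995, 0.1, -0.0]
contact_force: [0.9, -2.9, -1.3]
width: 0.021
```

```bash
python3 -c "
from h import *
chk()
snap('scene','s10');crop('s10',(280,90,450,220),4,'b1')"
```

```text
t 14.9 pos [0.6335 0.0772 0.2291] th 35.1 dr mm 0.38 w 0.03 F [ 0.61 -2.64 -2.5 ] M [-0.316 -0.052 -0.051] Fu -2.71 Fz -0.1 Frad 2.09 Ftan 1.74 Fw 0.07 wd 0.0206
```

View pics/b1.png

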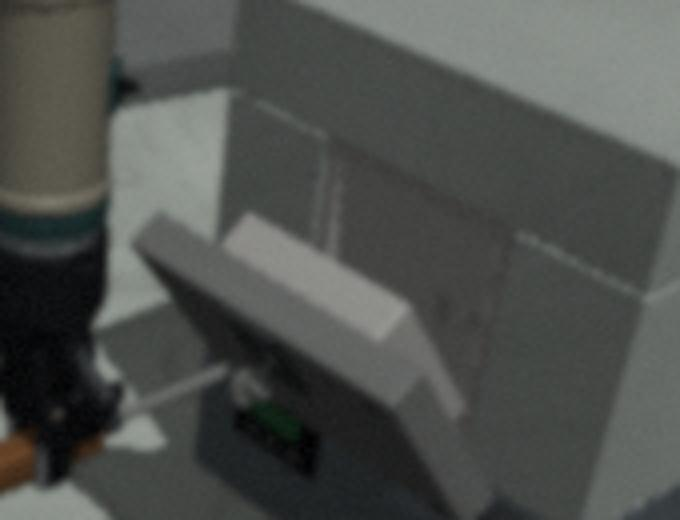

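Emit:
carry_out([
  [[-1,0.04,-0.2,-0.23,0],[-1,0.04,-0.19,-0.24,0],[-1,0.04,-0.18,-0.25,0],[-1,0.04,-0.18,-0.25,0],[-1,0.04,-0.17,-0.26,0],[-1,0.03,-0.17,-0.26,0],[-1,0.03,-0.17,-0.27,0],[-1,0.03,-0.16,-0.27,0],[-1,0,0,0,0]],
])

```text
clock: 15.85
position: [0.6363, 0.0629, 0.2082]
ee_rot: [0.0, 0.995, 0.1, -0.0]
contact_force: [0.4, -3.8, -5.4]
width: 0.0206
```

```bash
python3 -c "
from h import *
chk()"
```

```text
t 15.95 pos [0.6363 0.0631 0.2087] th 45.0 dr mm 1.36 w 0.01 F [ 0.82 -3.11 -4.7 ] M [-0.745 -0.103 -0.118] Fu -3.21 Fz -2.3 Frad 1.77 Ftan 3.53 Fw 0.18 wd 0.0206
```

Emit:
carry_out([
  [[-1,0.03,-0.15,-0.27,0],[-1,0.03,-0.14,-0.28,0],[-1,0.03,-0.13,-0.28,0],[-1,0.03,-0.13,-0.28,0],[-1,0.03,-0.12,-0.29,0],[-1,0.02,-0.12,-0.29,0],[-1,0.02,-0.12,-0.29,0],[-1,0.02,-0.11,-0.3,0],[-1,0,0,0,0]],
], force=120)

```text
clock: 16.85
position: [0.6381, 0.0529, 0.1853]
ee_rot: [0.0, 0.995, 0.1, -0.001]
contact_force: [0.0, -3.3, -6.3]
width: 0.0203
```

```bash
python3 -c "
from h import *
chk()
snap('wrist','w10')
snap('scene','s10');crop('s10',(280,90,450,220),4,'b1')"
```

```text
t 16.95 pos [0.6383 0.0532 0.1858] th 54.9 dr mm 1.86 w -0.03 F [ 0.07 -2.73 -5.62] M [-0.686 -0.056 -0.049] Fu -2.69 Fz -3.22 Frad 1.57 Ftan 3.89 Fw -0.48 wd 0.0204
```

View pics/b1.png

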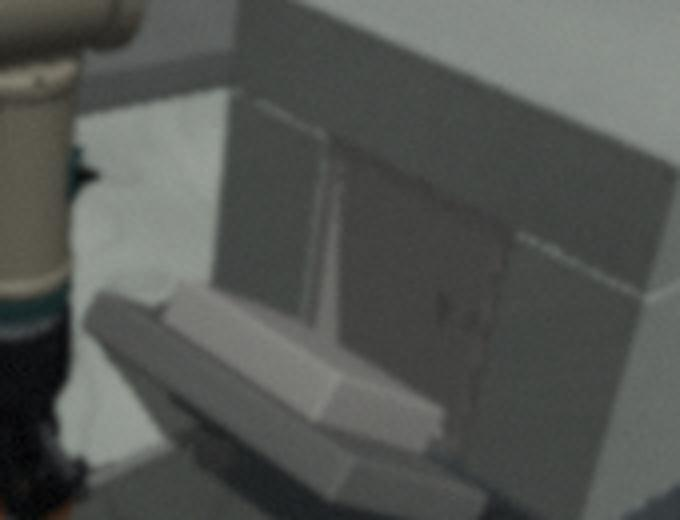

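View pics/w10.png

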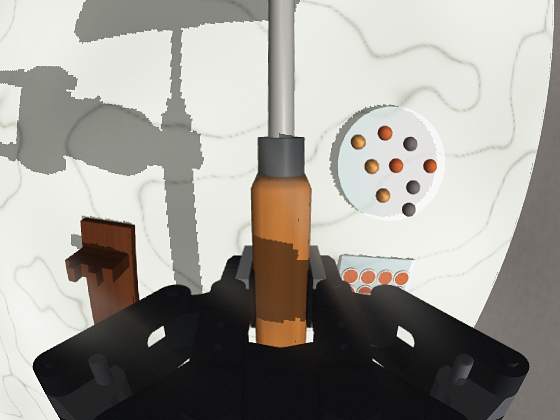

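Emit:
carry_out([
  [[-1,0.02,-0.1,-0.3,0],[-1,0.02,-0.09,-0.3,0],[-1,0.02,-0.08,-0.3,0],[-1,0.02,-0.08,-0.3,0],[-1,0.01,-0.07,-0.3,0],[-1,0.01,-0.06,-0.31,0],[-1,0.01,-0.06,-0.31,0],[-1,0.01,-0.06,-0.31,0],[-1,0,0,0,0]],
])

```text
clock: 17.95
position: [0.6392, 0.0473, 0.161]
ee_rot: [-0.0, 0.995, 0.1, -0.001]
contact_force: [-0.5, -0.6, -6.3]
width: 0.0207
```

```bash
python3 -c "
from h import *
chk()"
```

```text
t 18.05 pos [0.6394 0.0474 0.1615] th 64.7 dr mm 2.11 w -0.08 F [-0.15 -0.57 -6.79] M [-0.677 -0.02  -0.022] Fu -0.52 Fz -4.39 Frad -0.1 Ftan 4.42 Fw -0.26 wd 0.0204
```

Emit:
carry_out([
  [[-1,0.01,-0.05,-0.31,0],[-1,0.01,-0.04,-0.31,0],[-1,0,-0.03,-0.31,0],[-1,0,-0.02,-0.32,0],[-1,0,-0.01,-0.32,0],[-1,0,0,-0.32,0],[-1,0,0.01,-0.32,0],[-1,0,0.02,-0.32,0],[-1,0,0,0,0]],
])

```text
clock: 18.95
position: [0.6394, 0.0462, 0.1358]
ee_rot: [-0.0, 0.995, 0.1, -0.001]
contact_force: [-1.0, 2.2, -7.3]
width: 0.0204
```

```bash
python3 -c "
from h import *
chk()"
```

```text
t 19.05 pos [0.6397 0.0461 0.1363] th 74.6 dr mm 2.01 w -0.1 F [-0.74  1.55 -6.89] M [-0.379  0.037  0.011] Fu 1.67 Fz -4.49 Frad -1.53 Ftan 4.54 Fw -0.42 wd 0.0206
```

Emit:
carry_out([
  [[-1,-0.01,0.03,-0.28,0],[-1,-0.01,0.04,-0.28,0],[-1,-0.01,0.04,-0.28,0],[-1,-0.01,0.04,-0.29,0],[-1,-0.01,0.05,-0.29,0],[-1,-0.01,0.05,-0.29,0],[-1,-0.01,0.05,-0.29,0],[-1,0,0,0,0]],
])

```text
clock: 19.85
position: [0.6387, 0.049, 0.1158]
ee_rot: [-0.0, 0.995, 0.1, -0.001]
contact_force: [0.3, 0.7, -6.3]
width: 0.0206
```

```bash
python3 -c "
from h import *
chk();snap('scene','s11');crop('s11',(280,90,450,220),4,'b1')"
```

```text
t 19.95 pos [0.639  0.049  0.1163] th 82.6 dr mm 1.08 w -0.18 F [ 0.07  0.6  -7.27] M [-0.591  0.     0.046] Fu 0.58 Fz -4.87 Frad 0.26 Ftan 4.9 Fw 0.19 wd 0.0207
```

View pics/b1.png

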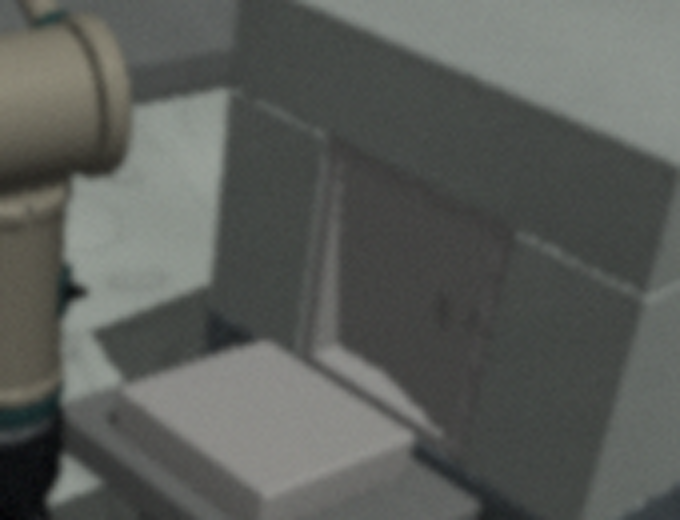

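Emit:
carry_out([
  [[-1,-0.01,0.05,-0.25,0],[-1,-0.01,0.05,-0.25,0],[-1,-0.01,0.05,-0.24,0],[-1,-0.01,0.06,-0.24,0],[-1,0,0,0,0]],
])

```text
clock: 20.5
position: [0.6383, 0.0513, 0.1061]
ee_rot: [-0.0, 0.995, 0.1, -0.001]
contact_force: [0.0, 0.7, -6.0]
width: 0.0201
```

```bash
python3 -c "
from h import *
chk()"
```

```text
t 20.6 pos [0.6386 0.0512 0.1065] th 86.6 dr mm 0.84 w -0.17 F [-0.12  1.37 -6.26] M [-0.373  0.03   0.012] Fu 1.37 Fz -3.86 Frad -0.41 Ftan 4.07 Fw 0.16 wd 0.0203
```

Now 2 mm steps until the weight leaves the tip.

Emit:
carry_out([
  [[-1,-0.01,0.06,-0.2,0],[-1,-0.01,0.06,-0.2,0],[-1,0,0,0,0]],
])

```text
clock: 20.9
position: [0.6387, 0.0524, 0.1027]
ee_rot: [-0.0, 0.995, 0.1, 0.0]
contact_force: [0.7, -1.2, -4.5]
width: 0.0206
```

```bash
python3 -c "
from h import *
chk()"
```

```text
t 21.0 pos [0.6388 0.0523 0.103 ] th 88.0 dr mm 0.8 w 0.3 F [ 0.14 -0.19 -4.69] M [-0.525 -0.035  0.017] Fu -0.21 Fz -2.29 Frad 0.81 Ftan 2.15 Fw 0.1 wd 0.0206
```

Emit:
carry_out([
  [[-1,-0.01,0.06,-0.18,0],[-1,-0.01,0.06,-0.18,0],[-1,0,0,0,0]],
])

```text
clock: 21.3
position: [0.6385, 0.0538, 0.0993]
ee_rot: [-0.0, 0.995, 0.1, 0.0]
contact_force: [-0.1, -0.1, -2.2]
width: 0.0202
```

```bash
python3 -c "
from h import *
chk();snap('scene','s12');crop('s12',(280,90,450,220),4,'b2')"
```

```text
t 21.4 pos [0.6386 0.0536 0.0994] th 89.5 dr mm 0.44 w 0.36 F [-0.13 -0.24 -2.45] M [ 0.103 -0.004  0.061] Fu -0.21 Fz -0.05 Frad 0.22 Ftan -0.01 Fw -0.18 wd 0.0202
```

View pics/b2.png

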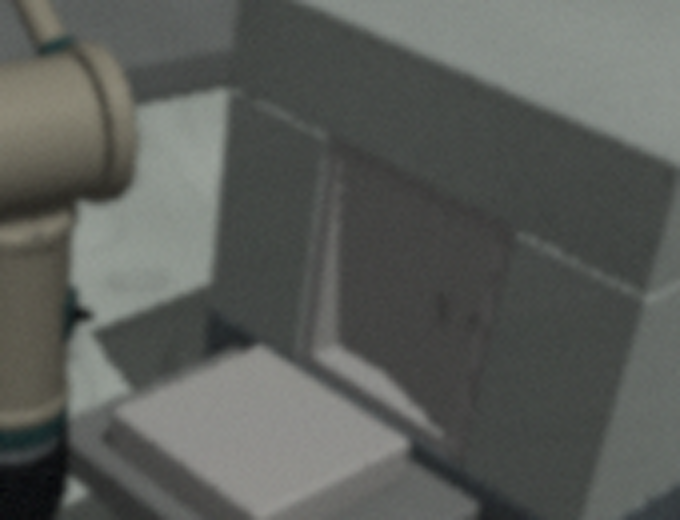

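Emit:
carry_out([
  [[-1,0,0,-0.05,0],[-1,-0.2,-0.04,0,0],[-1,-0.2,-0.04,0,0],[-1,-0.2,-0.04,0,0],[-1,0,0,0,0]],
])

```text
clock: 21.95
position: [0.6319, 0.0523, 0.0986]
ee_rot: [-0.0, 0.995, 0.1, -0.0]
contact_force: [-0.7, 0.2, -2.6]
width: 0.0201
```

```bash
python3 -c "
from h import *
chk()"
```

```text
t 22.05 pos [0.6323 0.0523 0.0987] th 89.8 dr mm 0.71 w -6.06 F [-0.08  0.11 -2.64] M [ 0.09   0.023 -0.008] Fu 0.12 Fz -0.24 Frad -0.04 Ftan 0.26 Fw -0.05 wd 0.0205
```

Emit:
carry_out([
  [[-1,-0.3,-0.06,0,0],[-1,-0.3,-0.06,0,0],[-1,-0.3,-0.06,0,0],[-1,-0.4,-0.08,0,0],[-1,-0.6,-0.12,0,0],[-1,-0.8,-0.16,0,0],[-1,-0.8,-0.16,0,0],[-1,-0.5,-0.1,0,0],[-1,0,0,0,0]],
])

```text
clock: 22.95
position: [0.5912, 0.0442, 0.0987]
ee_rot: [-0.0, 0.995, 0.1, -0.0]
contact_force: [0.9, -0.5, -2.3]
width: 0.0207
```

```bash
python3 -c "
from h import *
chk();snap('scene','s13');snap('top','t13')"
```

```text
t 23.05 pos [0.5926 0.0443 0.0988] th 89.7 dr mm 0.6 w -46.62 F [ 0.35 -0.46 -2.07] M [ 0.104 -0.015  0.004] Fu -0.52 Fz 0.33 Frad 0.41 Ftan -0.46 Fw 0.25 wd 0.0203
```

View pics/s13.png

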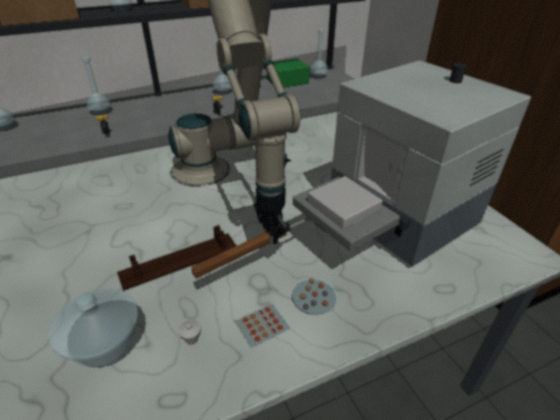

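View pics/t13.png

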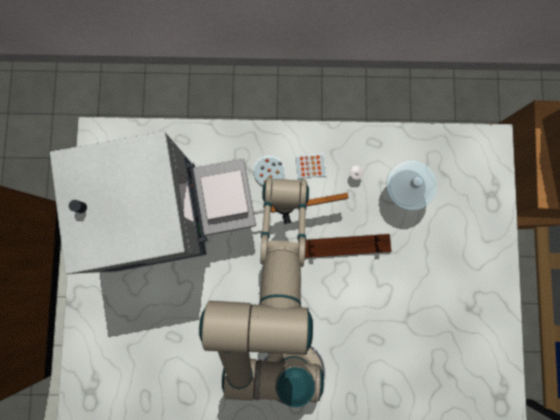

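Emit:
carry_out([
  [[-1,0.15,-0.8,0,0],[-1,0.3,-1.5,0,0],[-1,0.4,-1.9,0,0],[-1,0.4,-1.9,0,0],[-1,0.3,-1.7,0.5,0],[-1,-1.0,-1.5,1.0,-0.015],[-1,-2.5,-1.5,1.5,-0.025],[-1,-2.5,-1.5,1.0,-0.025],[-1,-2.5,-1.5,0.5,-0.025],[-1,-2.5,-1.5,0,-0.02],[-1,-2.0,-1.5,0,-0.01],[-1,0,0,0,0]],
])

```text
clock: 24.35
position: [0.4742, -0.1251, 0.1445]
ee_rot: [0.0, 0.999, 0.038, -0.001]
contact_force: [0.2, 0.4, -2.7]
width: 0.0201
```

```bash
python3 -c "
from h import *
st()"
```

```text
t 24.35 pos [ 0.4742 -0.1251  0.1445] xang 4.4 z [-0.002 -0.001 -1.   ] F [ 0.18  0.43 -2.68] M [ 0.129 -0.038 -0.019] w 0.0201 q [-0.4   0.22  1.82 -0.    1.11 -0.47]
```

Emit:
carry_out([
  [[-1,-0.4,-1.2,0,0.002],[-1,-0.4,-1.2,-0.8,0.001],[-1,-0.38,-1.03,-1.2,0],[-1,0,0,-1.2,0],[-1,0,0,-0.8,0],[-1,0,0,0,0],[-1,0,0,0,0]],
])

```text
clock: 25.05
position: [0.4663, -0.1581, 0.1035]
ee_rot: [-0.0, 0.999, 0.042, -0.0]
contact_force: [0.0, -1.0, -2.0]
width: 0.0205
```

```bash
python3 -c "
from h import *
st();snap('wrist','w14');snap('scene','s14');st();crop('s14',(80,190,260,300),4,'b3')"
```

```text
t 25.05 pos [ 0.4663 -0.1581  0.1035] xang 4.77 z [-0.  0. -1.] F [ 0.02 -0.95 -2.  ] M [ 0.119 -0.022  0.031] w 0.0205 q [-0.47  0.26  1.87  0.    1.01 -0.55]
t 25.15 pos [ 0.4666 -0.1581  0.104 ] xang 4.78 z [ 0.001 -0.    -1.   ] F [-0.5   0.01 -1.32] M [ 0.104 -0.012 -0.039] w 0.0205 q [-0.47  0.26  1.87  0.    1.01 -0.55]
```

View pics/w14.png

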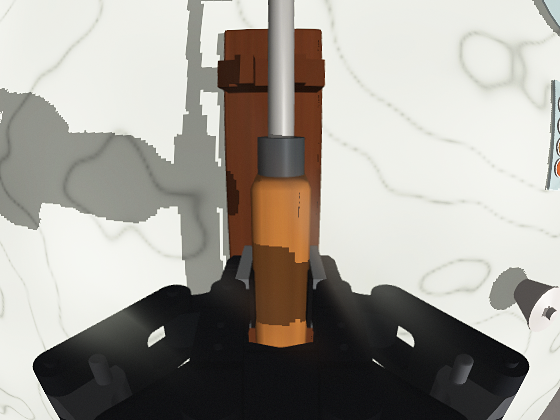

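View pics/b3.png

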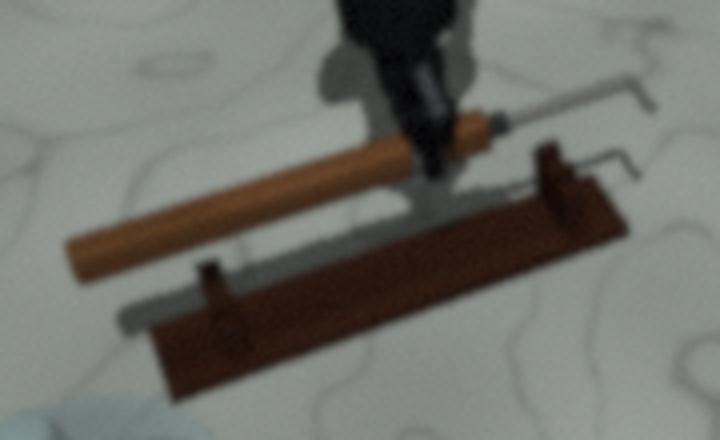

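Emit:
carry_out([
  [[-1,-0.4,-0.13,0,-0.003],[-1,0,0,0,0],[-1,0,0,-0.6,0],[-1,0,0,-1,0],[-1,0,0,-1,0],[-1,0,0,-0.4,0],[-1,0,0,0,0]],
])

```text
clock: 25.85
position: [0.4613, -0.1589, 0.0724]
ee_rot: [-0.001, 0.999, 0.04, -0.001]
contact_force: [0.2, 0.4, -2.8]
width: 0.0206
```

```bash
python3 -c "
from h import *
st();snap('wrist','w15');snap('scene','s15');st();crop('s15',(80,190,260,300),4,'b3')"
```

```text
t 25.85 pos [ 0.4613 -0.1589  0.0724] xang 4.58 z [-0.002  0.001 -1.   ] F [ 0.18  0.4  -2.84] M [0.088 0.024 0.045] w 0.0206 q [-0.47  0.3   1.92  0.    0.93 -0.55]
t 25.95 pos [ 0.4621 -0.1593  0.0734] xang 4.59 z [-0.  0. -1.] F [-0.39 -0.93 -1.95] M [0.088 0.012 0.037] w 0.0208 q [-0.47  0.3   1.92  0.    0.93 -0.55]
```

View pics/w15.png

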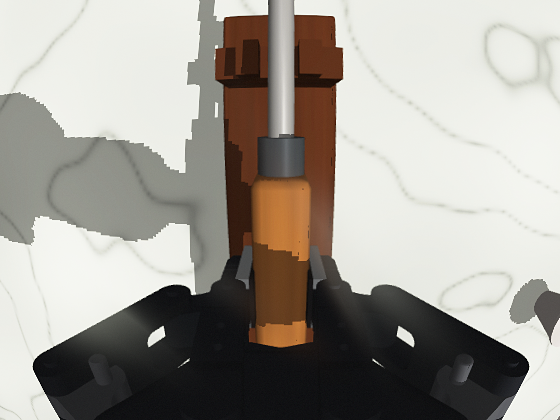

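View pics/b3.png

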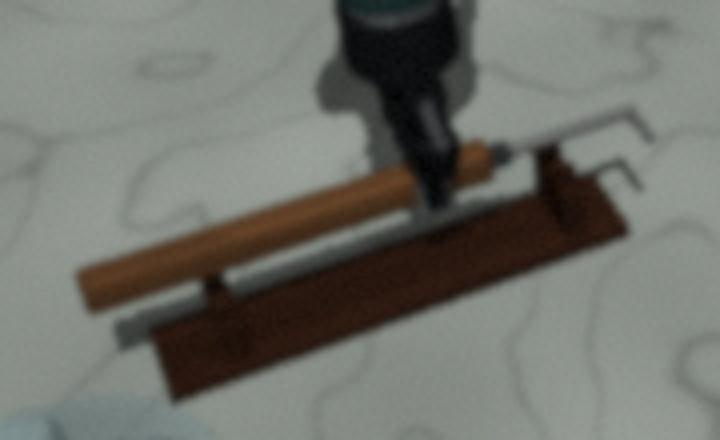

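Emit:
carry_out([
  [[-1,0,0,-0.6,0],[-1,0,0,-0.7,0],[-1,0,0,-0.6,0],[-1,0,0,-0.4,0],[-1,0,0,-0.2,0],[-1,0,0,0,0]],
])

```text
clock: 26.55
position: [0.4619, -0.1592, 0.0482]
ee_rot: [-0.0, 0.999, 0.04, -0.0]
contact_force: [0.3, -0.3, -2.4]
width: 0.0207
```

```bash
python3 -c "
from h import *
st()"
```

```text
t 26.55 pos [ 0.4619 -0.1592  0.0482] xang 4.58 z [-0.001  0.    -1.   ] F [ 0.33 -0.26 -2.37] M [0.164 0.015 0.029] w 0.0207 q [-0.47  0.33  1.95  0.    0.86 -0.55]
```

Emit:
carry_out([
  [[-1,0,0,-0.15,0],[-1,0,0,-0.15,0],[-1,0,0,-0.1,0],[-1,0,0,0,0]],
])

```text
clock: 26.95
position: [0.462, -0.1592, 0.0446]
ee_rot: [-0.0, 0.999, 0.04, 0.0]
contact_force: [0.2, -0.4, -1.6]
width: 0.0201
```

```bash
python3 -c "
from h import *
st();snap('scene','s16');st();crop('s16',(80,190,260,300),4,'b3')"
```

```text
t 26.95 pos [ 0.462  -0.1592  0.0446] xang 4.58 z [ 0.  0. -1.] F [ 0.25 -0.41 -1.58] M [ 0.063  0.065 -0.019] w 0.0201 q [-0.47  0.33  1.96  0.    0.85 -0.55]
t 27.0 pos [ 0.4621 -0.1593  0.0446] xang 4.58 z [ 0. -0. -1.] F [-0.78  0.42 -2.58] M [ 0.092  0.045 -0.006] w 0.0203 q [-0.47  0.33  1.96  0.    0.85 -0.55]
```

View pics/b3.png

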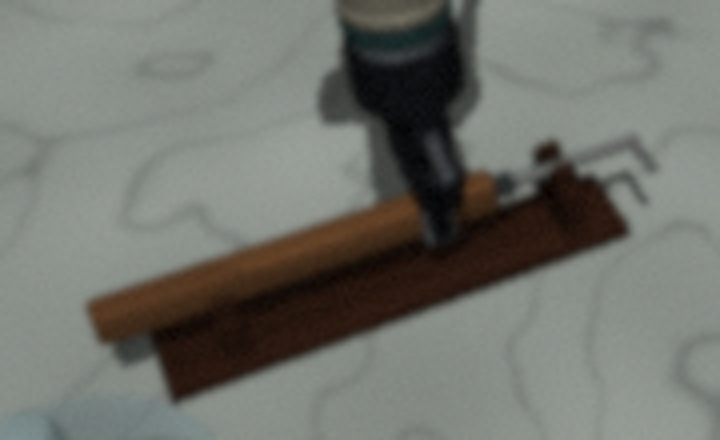

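Seated between the forks; lower a final ~1 mm until contact, then open.

Emit:
carry_out([
  [[-1,0,0,-0.05,0],[-1,0,0,-0.05,0],[-1,0,0,0,0]],
])

```text
clock: 27.3
position: [0.4622, -0.1593, 0.0439]
ee_rot: [0.0, 0.999, 0.04, 0.0]
contact_force: [-0.3, 1.1, 0.7]
width: 0.0204
```

```bash
python3 -c "
from h import *
st()"
```

```text
t 27.3 pos [ 0.4622 -0.1593  0.0439] xang 4.59 z [ 0. -0. -1.] F [-0.34  1.08  0.73] M [ 0.112  0.088 -0.019] w 0.0204 q [-0.47  0.34  1.96 -0.    0.85 -0.55]
```

Emit:
carry_out([
  [[-0.3,0,0,0,0],[-0.1,0,0,0,0],[0.2,0,0,0,0],[0.6,0,0,0,0],[1,0,0,0,0],[1,0,0,0,0],[1,0,0,0,0],[1,0,0,0,0],[1,0,0,0,0]],
], force=20)

```text
clock: 28.2
position: [0.4621, -0.1592, 0.0436]
ee_rot: [-0.0, 0.999, 0.04, 0.0]
contact_force: [0.6, -0.5, -0.3]
width: 0.0857
```

```bash
python3 -c "
from h import *
st();snap('wrist','w17')"
```

```text
t 28.2 pos [ 0.4621 -0.1592  0.0436] xang 4.58 z [ 0.  0. -1.] F [ 0.6  -0.48 -0.27] M [ 0.019 -0.015  0.033] w 0.0857 q [-0.47  0.34  1.96  0.    0.85 -0.55]
```

View pics/w17.png

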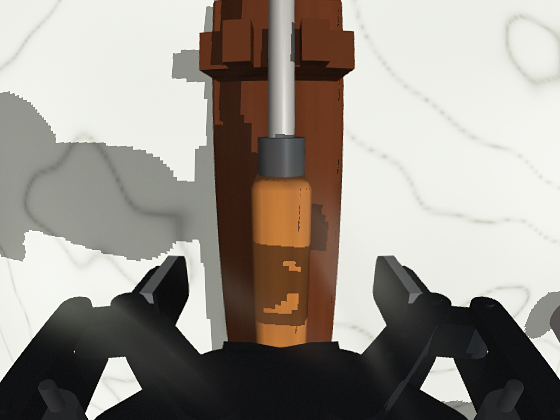

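Emit:
carry_out([
  [[1,0,0,0.5,0],[1,0,0,1,0],[1,0,0,2,0],[1,0,0,3,0],[1,0,0,4,0],[1,0,0,4,0],[1,0,0,3,0],[1,0,0,1,0],[1,0,0,0,0],[1,0,0,0,0]],
])

```text
clock: 29.25
position: [0.4613, -0.1589, 0.2277]
ee_rot: [-0.0, 0.999, 0.04, -0.001]
contact_force: [-0.7, -0.2, -0.8]
width: 0.0854
```

```bash
python3 -c "
from h import *
st();p=snap('wrist','w18');snap('scene','s18');snap('top','t18')
for uv,z in [((282,149),.076),((282,12),.062)]: print(fplane(p,uv,z).round(4))"
```

```text
t 29.25 pos [ 0.4613 -0.1589  0.2277] xang 4.58 z [-0.002  0.001 -1.   ] F [-0.72 -0.15 -0.79] M [0.038 0.046 0.058] w 0.0854 q [-0.47  0.15  1.69  0.    1.31 -0.55]
[ 0.4595 -0.1171  0.076 ]
[0.4489 0.0151 0.062 ]
```

View pics/w18.png

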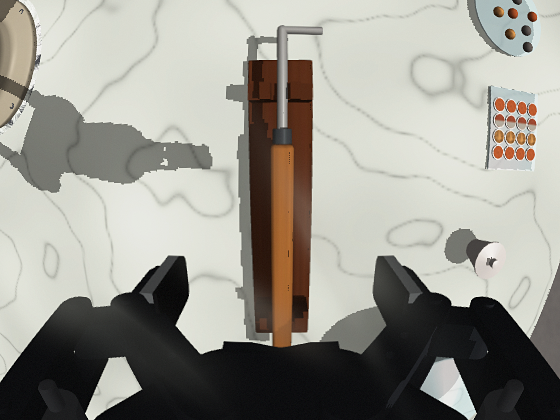

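View pics/s18.png

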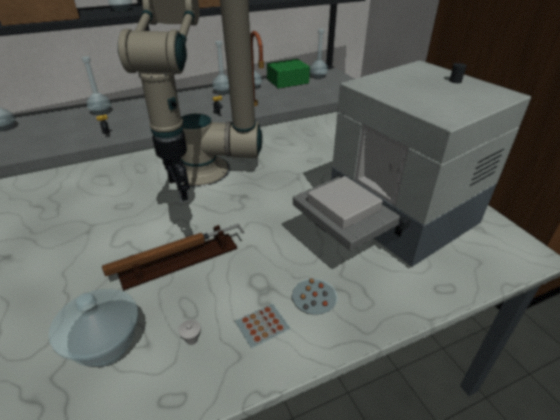

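View pics/t18.png

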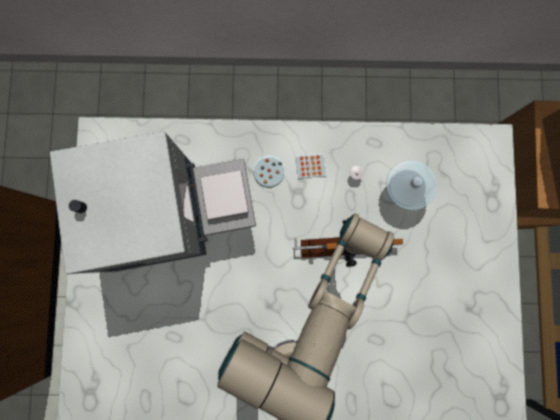

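```bash
python3 -c "
from rig import manip,telemetry
print(manip.sign_off())"
```

```text
the job is handed in; nothing more can be done
None
```

The door is down on its stop and the hook rod is back in its rest. I handed the job in at about 29 s of the 72 s allowed.

- **Hooking:** The last check before drawing showed the tip standing out on the far side of the eye.
- **Easing the door:** I drew it open in steps of about 2 to 4 mm per 0.1 s, correcting the arc from the measured force. The averaged force on the rod's tip stayed under about 5 N, against the 12 N limit. The door's weight moved onto the rod at roughly 25° and was held back from there. At the end that force fell to about zero, which I took to mean the door was resting on its stop.
- **Final pictures:**
  - The door lies level and open.
  - The rod sits in both forks, within about 2 mm of where it started.
  - The glassware and samples look as they did at the start.
  - The gripper is open and clear, about 18 cm above the rod.

**Uncertain points:**
- When the load changed over at about 25°, the door could have shifted by the roughly 4 mm of play between tip and eye. No jump showed in the force readings.
- My first estimate of the eye's arc was off by up to 2 mm, which I corrected while drawing.
- I could not measure the door angle directly, so "fully open" rests on the picture and on the load leaving the rod.

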